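# Load the battery charging tray and set its timer and mode knobs

### The arm

A 6-joint arm with a two-finger parallel gripper is mounted at the origin on the work surface. World frame = base frame: x ahead of the robot, y to its left, z up, the work surface at z = 0. Lengths are in mm, angles in rad, forces in N, time in s.
With the tool pointing down it reaches from about 250 to 775 mm from the base axis. Payload 4 kg.
Tool frame: the origin (TCP) lies on the front face of the gripper's body, between the roots of the fingers; the fingertips stand 97 mm ahead of it and the grasp point (between the pads) lies 78 mm ahead of it (bot.nose_length is the z of the fingertips in the tool frame, in mm); z points along the fingers, y is the direction in which the jaws open and shut (so a half turn about z gives the same grasp; the last joint's range is limited). The gripper opens to 94 mm and grips with 3 to 60 N. Pads are 16 mm wide; open, the fingers measure 119 mm over their backs; the gripper's body (75 mm by 177 mm) begins 78 mm behind the grasp point.
Start: joints at [-1.351, 0.087, 1.371, -0, 1.684, -0.103], TCP at [174.469, -521.604, 302.706] pointing down, gripper open.
Joint ranges: [-3.1, 3.1], [-0.76, 2.03], [0.27, 2.55], [-1.08, 4.22], [0.17, 2.65], [-2.57, 2.57]. Speed limits (rad/s): [2.79, 2.79, 3.14, 3.14, 3.14, 3.14].

### API

Orientations are given as a 3x3 rotation matrix whose columns are the frame's x, y, z axes.
In Python, from cell import bot gives the robot as it stands.
- The arm moves only by the tool play_rows, never from a script. Its argument "commands" is a list of rows, each a list of 6 numbers: the shift along the tool's x, y, z in cm, then the turn, a rotation vector about the tool's x, y, z in degrees. A call has 1 to 8 rows; each row is the pose to reach, as a shift and turn from the pose commanded when the call began, along the tool's axes at that moment; what a row does not reach only later rows make up. A row lasts 1/8 s, in which the tool goes at most 62.5 mm and 10.7 degrees, less where a joint would pass 70% of its speed; a pose out of reach is approached as far as the arm can. A call with a gripper value outside its range is refused whole. "claw" is the opening, from 0 (shut) to 1 (fully open), set as the call begins (left out, the last holds). The fingers move at their own pace and stop on an object; "squeeze" is the grip in N (left out, the last holds). Time passes only in rows, so rows that repeat a pose let the fingers close. It gives the time, the measured TCP pose, the force and the opening at its end, in the units of the state.
- bot.observe(): the state, without advancing time (a new reading comes with each control period).
- bot.capture(name): name is "scene" or "top" or "wrist"; returns a dict with "image" (400x640x3 uint8, red, green, blue), "camera_matrix" (3x3 intrinsics, pixels), "cam_to_world" (4x4, takes a point from camera to world coordinates); the wrist camera has in their place "T_tool_cam" (4x4, takes a point from camera to tool coordinates, whose origin is the TCP and whose axes are the flange's). Camera axes: x right, y down, z forward; pixel columns grow to the right and rows downward; lengths in mm; the calibration is good to about 2 mm. A picture is of the moment at which its call begins: read the wrist's pose just before it. There is no depth.
- bot.close_job(): hands the job in, once; it reports no verdict.
Trained networks look in a picture, given as the dict that the camera call returned (one of the last four; its "shot" number tells which), for a name from the list of things; names that differ only in an ending like _2 or _b are one class to them, and where a whole thing is asked for, a point or a joint stands for the part that bears it (a point fixed in the world has none). Each returns a list of dicts, best first, with "conf" (0 to 1); they miss things now and then, are a little off and sometimes report something else, mostly with a low value. They report only what shows in the picture. A call takes as long as a camera call. They do not tell look-alikes from the thing itself.
- bot.spot_in(picture, thing): "position" ([x, y, z] in mm, in world coordinates, good to about 4 mm: the middle of the surface that is visible of it).
The state is a dict: "time": time; "q": joint angles; "joint_vel": joint speeds; "effort": joint torques, N m; "eef_pos": TCP position; "orientation": TCP orientation; "contact_force": force on the tool from outside, world axes, zero at the start; "torque": the same for the moment, N m; "gripper_width": opening from 0.0 (shut) to 1.0 (fully open).
Only numpy, scipy, OpenCV 4.12 (cv2) and the standard library are available. Lean on these libraries where they do the work, as an engineer would, in place of code of your own. Each camera call takes 0.05 s, during which the arm holds its last target. There are 200 camera calls.

### The job

Take the two charged blue battery packs out of the charging tray and lay them flat side by side in the green box, and lay every white pack from the desk flat on the floor of the charging tray. Then turn the orange timer knob clockwise from where it stands by one click for each white pack, and only after that turn the black mode knob to the green mark. Leave the mug, carton and other desk things where they are.

Things in the scene. Friction and masses are not known exactly. Their poses are not given: they have to be found in the camera images.
- pack1: white battery pack, a 58 x 40 x 22 mm block with black ribs and a black end, about 0.11 kg; origin at its centre, x along its 58 mm length, y across its 40 mm width, z through its 22 mm thickness; starts flat on the desk among the other things (either broad face may lie up or down). Three to five of the five packs are present
- pack2: white battery pack, a 58 x 40 x 22 mm block with black ribs and a black end, about 0.11 kg; origin at its centre, x along its 58 mm length, y across its 40 mm width, z through its 22 mm thickness; starts flat on the desk among the other things (either broad face may lie up or down). Three to five of the five packs are present
- pack3: white battery pack, a 58 x 40 x 22 mm block with black ribs and a black end, about 0.11 kg; origin at its centre, x along its 58 mm length, y across its 40 mm width, z through its 22 mm thickness; starts flat on the desk among the other things (either broad face may lie up or down). Three to five of the five packs are present
- pack4: white battery pack, a 58 x 40 x 22 mm block with black ribs and a black end, about 0.11 kg; origin at its centre, x along its 58 mm length, y across its 40 mm width, z through its 22 mm thickness; starts flat on the desk among the other things (either broad face may lie up or down). Three to five of the five packs are present
- pack5: white battery pack, a 58 x 40 x 22 mm block with black ribs and a black end, about 0.11 kg; origin at its centre, x along its 58 mm length, y across its 40 mm width, z through its 22 mm thickness; starts flat on the desk among the other things (either broad face may lie up or down). Three to five of the five packs are present
- charged1: one of the two charged battery packs, blue, otherwise the same size, shape and axes as the white packs; both start flat in the charging tray
- charged2: one of the two charged battery packs, blue, otherwise the same size, shape and axes as the white packs; both start flat in the charging tray
- tray: induction charging tray, grey, fixed to the desk; 290 x 170 mm outside (long side along its x), 280 x 160 mm inside; origin at the centre of its underside, z up; floor 5 mm thick (its black mat with six white rings lies at z = 5 mm), rim 12 mm high in all. Rings at x = -85, 0, 85 mm and y = -37.5, 37.5 mm, room for one pack at each with its length along the tray's y. Stands left or right of the robot
- outbox: green open box for charged packs, fixed; 130 (x) x 150 (y) x 35 mm high outside, walls and floor 4 mm thick; two packs fit side by side with their lengths along its y; origin at the centre of its underside
- control: the charging tray's control box, fixed; 240 (its x) x 120 x 50 mm high, flat grey top with both knobs; origin at the centre of its underside, z up. The orange timer knob's axis is at x = -60 mm, y = 0, the black mode knob's at x = +60 mm, y = 0, both axes vertical. Stands on the other side of the robot from the tray
- timer (a joint): angle (rad) of the orange timer knob, growing clockwise as seen from above; it clicks into a position every 24 degrees (0.419 rad), eight positions from 0 to 2.93 with stops at both ends, and starts at rest in the first, second or third of them. At 0 its pointer lies towards the control box's +y. It takes about 0.1 N m to turn past a click and springs into the nearest position when let go
- timer_grip (a point): point on the timer knob's vertical axis at the height to grip, 31 mm above the top of the control box. The knob is a disc 48 mm across and 8 mm high with a bar grip on it 46 mm long, 12 mm wide, from 8 to 42 mm above the box top, along the pointer's direction
- timer_pointer (a point): tip of the white pointer line on the timer knob's bar, 22 mm from its axis
- mode (a joint): angle (rad) of the black mode knob, growing clockwise as seen from above; it clicks into a position every 36 degrees (0.628 rad): -1.257, -0.628, 0, 0.628, 1.257, with stops at both ends; starts at 0 (off, white tick), where its pointer lies towards the control box's +x. The other four positions each have a coloured dot. It takes about 0.1 N m to turn past a click and springs into the nearest position when let go
- mode_grip (a point): point on the mode knob's vertical axis at the height to grip, 31 mm above the top of the control box; the knob has the same shape and size as the timer knob
- mode_pointer (a point): tip of the white pointer line on the mode knob's bar, 22 mm from its axis; it points straight at a dot when the knob is at that dot's position
- dot_green: the green mark: flat coloured dot, 16 mm across, on the top of the control box, 38 mm from the mode knob's axis, beside one of its four click positions; the other three have a yellow, a blue and a red dot, and the four colours change places from start to start; origin at the dot's centre
- plug: black plug-in charger with two steel prongs, 54 x 28 x 24 mm, lying among the packs; a bystander; origin at the centre of its underside
- mug: blue mug, 76 mm across, 90 mm high, with a handle; a bystander; origin at the centre of its underside
- notes: yellow block of notes, 30 x 50 x 20 mm; a bystander; origin at the centre of its underside
- carton1: white and green carton, 70 x 80 x 90 mm; a bystander; origin at the centre of its underside
Things that resemble listed ones, but are neither listed nor needed, are in the scene too. What is shaped like the pack1 but red is not meant. What is shaped like the pack3 but red is not meant.

How it is judged:
By the outcome, as a careful person would: the job done as asked, in the order asked, and still so for the second after the job is handed in, with the robot touching nothing.
Of pack1, pack2, pack3, pack4, pack5 only 3 to 5 are there at a start; the rules pass over those that are not, and their reading is None.
At some moment in a run one of pack1, pack2, pack3, pack4, pack5 may be knocked a few centimetres aside while the robot is not near it.
Once in a run the grip may slacken for a moment while it holds something.
It also fails if it takes over 210 s, if anything falls off the work surface, if the arm or the gripper's body presses on something with over 40 N, if the wrist force passes 120 N, or if a joint passes its speed limit or range.

## Working session

There is one attempt and no reset: what is moved stays moved. The work goes in short steps, Python scripts to look and compute and a tool call to move; the robot and the scene stay as the last step left them, time stands still between calls to the robot, and variables do not carry over. Pictures are saved under pics/ and viewed, about 12 in all and at most 16, crops included, and the job is handed in when it is done.

Besides the shell and the picture viewer there is one more tool, called after "Request:" as a command line: name --pt "numbers of a row" for each row, then --argument value for the rest. play_rows: Moves the arm, as the interface text tells. Its arguments: {"type":"object","properties":{"commands":{"type":"array","items":{"type":"array","items":{"type":"number"}}},"claw":{"type":"number"},"squeeze":{"type":"number"}},"required":["commands"]}

```bash
mkdir -p pics; ls
python3 - <<'E'
from cell import bot
import cv2, json
s=bot.observe(); print({k:(v if not hasattr(v,'round') else v) for k,v in s.items()})
for n in ("top","scene"):
    p=bot.capture(n); cv2.imwrite(f"pics/{n}0.png",p["image"][:,:,::-1])
    print(n,p["camera_matrix"],p["cam_to_world"])
    for t in ("pack1","charged1","tray","outbox","control","timer_grip","mode_grip","dot_green","plug","mug","notes","carton1"):
        try: print(t,[( [round(float(c)) for c in d["position"]],round(d["conf"],2)) for d in bot.spot_in(p,t)])
        except Exception as e: print(t,e)
E
```

```text
pics
{'time': 0.0, 'q': array([-1.35108944e+00,  8.79369724e-02,  1.37224859e+00,  1.37358834e-05,
        1.68357923e+00, -1.03096692e-01]), 'joint_vel': array([-0.00109728, -0.0017874 ,  0.00013819, -0.00018362,  0.00153332,
        0.00071612]), 'effort': array([ 7.96606514e-05, -3.40183210e+01, -3.02424681e+01,  7.17113307e-02,
        3.28652398e-02, -1.66130549e-04]), 'eef_pos': array([ 174.40208348, -521.26446837,  301.51667027]), 'orientation': array([[ 9.48349345e-01,  3.17227534e-01, -4.60081366e-04],
       [ 3.17227779e-01, -9.48346998e-01,  2.12289017e-03],
       [ 2.37122433e-04, -2.15919209e-03, -9.99997641e-01]]), 'contact_force': array([-0.65592579,  0.11193616, -0.12110582]), 'torque': array([ 0.02913553,  0.05502911, -0.02223036]), 'gripper_width': 0.9996790348091221}
top [[448.13011421   0.         316.5651739 ]
 [  0.         448.13011421 200.18577089]
 [  0.           0.           1.        ]] [[-5.04665824e-03 -9.81697019e-01  1.90382493e-01  3.87237110e+02]
 [-9.99911662e-01  2.61291506e-03 -1.30322987e-02 -8.56649187e-01]
 [ 1.22963155e-02 -1.90431444e-01 -9
[... 1078 characters left out ...]
0e+02]
 [ 0.00000000e+00  0.00000000e+00  0.00000000e+00  1.00000000e+00]]
pack1 [([444, 5, 22], 0.87), ([657, 190, 18], 0.85), ([383, 110, 21], 0.84), ([553, 6, 22], 0.83), ([549, 118, 25], 0.6), ([550, -112, 21], 0.59)]
charged1 [([581, -310, 23], 0.89)]
tray [([540, -323, 4], 0.9)]
outbox [([683, -14, 4], 0.84), ([440, -110, 22], 0.62), ([553, 4, 18], 0.55), ([468, 329, 72], 0.19)]
control [([563, 326, 48], 0.67)]
timer_grip [([466, 326, 67], 0.93)]
mode_grip [([589, 342, 64], 0.88)]
dot_green [([461, -273, 27], 0.67)]
plug [([443, -107, 22], 0.58)]
mug [([810, 205, 60], 0.93), ([815, -199, 77], 0.46)]
notes [([364, -102, 16], 0.8)]
carton1 [([816, -200, 76], 0.7), ([807, 204, 61], 0.37)]
```

View pics/top0.png

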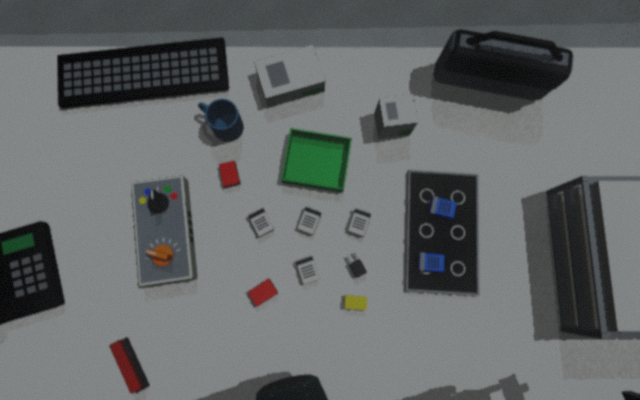

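```bash
cat > h.py <<'E'
import numpy as np, cv2
from cell import bot
def ray(p,uv,z,T=None):
    T=p["cam_to_world"] if T is None else T
    d=T[:3,:3]@np.linalg.inv(p["camera_matrix"])@np.array([uv[0],uv[1],1.])
    o=T[:3,3]; return o+d*(z-o[2])/d[2]
def project(p,X,T=None):
    T=p["cam_to_world"] if T is None else T
    c=np.linalg.inv(T)@np.append(X,1); q=p["camera_matrix"]@c[:3]; return q[:2]/q[2]
def rectify(p,x0,x1,y0,y1,z,s=2.0,T=None):
    """top-down view at height z: s px/mm; up = +x world, left = +y world"""
    W,H=int((y1-y0)*s),int((x1-x0)*s)
    src=np.float32([project(p,[x,y,z],T) for x,y in ((x1,y1),(x1,y0),(x0,y0),(x0,y1))])
    dst=np.float32([[0,0],[W,0],[W,H],[0,H]])
    return cv2.warpPerspective(p["image"],cv2.getPerspectiveTransform(src,dst),(W,H))
def wristT(p,s):
    M=np.eye(4); M[:3,:3]=s["orientation"]; M[:3,3]=s["eef_pos"]; return M@p["T_tool_cam"]
E
python3 - <<'E'
from h import *
p=bot.capture("top")
im=p["image"]
cv2.imwrite("pics/ctl.png",np.hstack([cv2.resize(rectify(p,370,650,250,410,50,1.5),(480,840))[:, :],])[:, :,::-1][:600] if 0 else rectify(p,370,650,250,410,50,2)[:,:,::-1])
# tight table rectification with segmentation of blocks on pack top height
hsv=cv2.cvtColor(im,cv2.COLOR_RGB2HSV)
for n,lo,hi in (("white",(0,0,150),(180,60,255)),("blue",(95,90,60),(130,255,255)),("red",(0,120,80),(8,255,255)),("green",(45,80,50),(85,255,255)),("grey",(0,0,20),(180,70,140)),("black",(0,0,0),(180,255,45))):
    m=cv2.inRange(hsv,lo,hi)
    m=cv2.morphologyEx(m,cv2.MORPH_CLOSE,np.ones((5,5)))
    cs,_=cv2.findContours(m,cv2.RETR_EXTERNAL,cv2.CHAIN_APPROX_NONE)
    for c in cs:
        if cv2.contourArea(c)<60: continue
        z=22
        w=np.float32([ray(p,q[0],z)[:2] for q in c]); r=cv2.minAreaRect(w)
        print(n,np.round(r[0]),np.round(r[1]),round(r[2]),cv2.boundingRect(c))
E
```

```text
blue [ 443. -279.] [58. 43.] 87 (419, 253, 26, 20)
blue [ 572. -314.] [60. 44.] 77 (430, 197, 27, 21)
blue [807. 219.] [85. 77.] 23 (200, 100, 39, 30)
red [219. 408.] [113.  23.] 29 (111, 341, 29, 51)
red [376. 110.] [37. 56.] 33 (249, 279, 28, 26)
red [655. 195.] [56. 39.] 14 (220, 161, 19, 25)
green [489. 676.] [30. 75.] 17 (0, 234, 34, 20)
green [690. -14.] [152. 134.] 81 (281, 129, 70, 62)
grey [628. -35.] [ 976. 1654.] 0 (0, 0, 640, 400)
black [ 150. -705.] [33. 14.] 90 (624, 392, 16, 8)
black [172.  43.] [152.  47.] 90 (256, 376, 71, 24)
black [226. 387.] [113.  14.] 28 (123, 339, 25, 50)
black [ 429. -106.] [30. 25.] 30 (350, 261, 15, 15)
black [429. 652.] [201. 143.] 17 (0, 222, 64, 102)
black [586. 359.] [53. 44.] 3 (148, 191, 20, 23)
black [ 459. -679.] [340.  19.] 0 (591, 183, 25, 148)
black [ 458. -606.] [368.  91.] 0 (547, 178, 55, 160)
black [ 515. -309.] [155. 272.] 86 (409, 173, 68, 119)
black [746. -24.] [136.   9.] 81 (293, 131, 56, 12)
black [ 771. -193.] [96. 64.] 60 (375, 107, 38, 30)
black [788. 209.] [106.  70.] 23 (208, 101, 34, 40)
black [856.  38.] [ 18. 145.] 17 (266, 84, 57, 22)
black [915. 417.] [145. 416.] 7 (58, 38, 170, 71)
black [ 940. -488.] [338. 172.] 79 (434, 30, 138, 71)
```

The picture shows four white packs at about (261,222), (308,221), (358,222) and (306,270). There are two red decoys at (229,174) and (262,292). The tray with the blue packs is on the right, at (443,207) and (432,262). The control box is on the left, with the timer at (160,256) and the mode knob at (157,200). The green dot is at about (166,190).

```bash
cat >> h.py <<'E'
def delta(frm,to):
    """frm,to = (x,y,z,yaw deg of tool x). row in cm/deg"""
    a=np.radians(frm[3]); R=np.array([[np.cos(a),np.sin(a),0],[np.sin(a),-np.cos(a),0],[0,0,-1]])
    d=R.T@(np.array(to[:3])-np.array(frm[:3]))/10
    t=(frm[3]-to[3]+180)%360-180
    return [round(float(v),2) for v in d]+[0,0,round(float(t),1)]
def cur():
    s=bot.observe(); R=s["orientation"]; e=s["eef_pos"]
    return (*[float(round(v,1)) for v in e],float(round(np.degrees(np.arctan2(R[1,0],R[0,0])),1)))
E
python3 - <<'E'
from h import *
p=bot.capture("wrist"); print(np.round(p["T_tool_cam"],3),p["camera_matrix"])
c=cur(); print(c)
print(delta(c,(480,-310,420,0)), delta((480,-310,420,0),(470,20,420,0)),delta((470,20,420,0),(490,320,420,0)))
E
```

```text
[[-1.0000e-03 -9.7200e-01 -2.3400e-01  6.7777e+01]
 [ 1.0000e+00 -1.0000e-03  0.0000e+00  3.4000e-02]
 [-1.0000e-03 -2.3400e-01  9.7200e-01 -8.2366e+01]
 [ 0.0000e+00  0.0000e+00  0.0000e+00  1.0000e+00]] [[328.33025652   0.         319.5140521 ]
 [  0.         328.33025652 196.10103854]
 [  0.           0.           1.        ]]
(174.5, -521.6, 302.7, 18.5)
[35.69, -10.37, -11.73, 0, 0, 18.5] [-1.0, -33.0, 0.0, 0, 0, 0.0] [2.0, -30.0, 0.0, 0, 0, 0.0]
```

Run:
```python
from h import *
c=cur(); print(delta(c,(550,-150,350,0)))
```

```text
[47.4, -23.32, -4.73, 0, 0, 18.5]
```

Request:
play_rows --pt "47.4 -23.3 -4.7 0 0 18.5" --pt "47.4 -23.3 -4.7 0 0 18.5" --pt "47.4 -23.3 -4.7 0 0 18.5" --pt "47.4 -23.3 -4.7 0 0 18.5" --pt "47.4 -23.3 -4.7 0 0 18.5" --pt "47.4 -23.3 -4.7 0 0 18.5" --pt "47.4 -23.3 -4.7 0 0 18.5" --pt "47.4 -23.3 -4.7 0 0 18.5"

```text
time: 2.4
eef_pos: [527.7, -171.9, 347.2]
orientation: [[1.0, -0.0, 0.001], [-0.0, -1.0, -0.001], [0.001, 0.001, -1.0]]
contact_force: [-0.8, 0.5, 0.3]
gripper_width: 0.997
```

Request:
play_rows --pt "0 0 0 0 0 0" --pt "0 0 0 0 0 0" --pt "0 0 0 0 0 0" --pt "0 0 0 0 0 0"

```text
time: 2.9
eef_pos: [525.7, -174.8, 346.8]
orientation: [[1.0, -0.002, 0.0], [-0.002, -1.0, -0.0], [0.0, 0.0, -1.0]]
contact_force: [-0.2, -0.0, 0.3]
gripper_width: 1.0
```

Run:
```python
from h import *
s=bot.observe(); print(cur())
p=bot.capture("wrist"); T=wristT(p,s)
cv2.imwrite("pics/w1.png",p["image"][:,:,::-1])
np.savez("w1.npz",image=p["image"],K=p["camera_matrix"],T=T)
a=rectify(p,360,760,-420,180,22,1.3,T); cv2.imwrite("pics/r1.png",a[:,:,::-1]); print(a.shape)
print([([round(float(c)) for c in d["position"]],round(d["conf"],2)) for t in ("pack1","charged1") for d in bot.spot_in(p,t)])
```

```text
(525.7, -174.8, 346.8, -0.1)
(520, 780, 3)
[([652, 182, 20], 0.89), ([536, 109, 23], 0.76), ([540, -5, 20], 0.67), ([538, -115, 18], 0.66), ([440, 7, 22], 0.59), ([376, 79, 12], 0.5), ([448, -263, 24], 0.91), ([575, -313, 27], 0.79)]
```

View pics/r1.png

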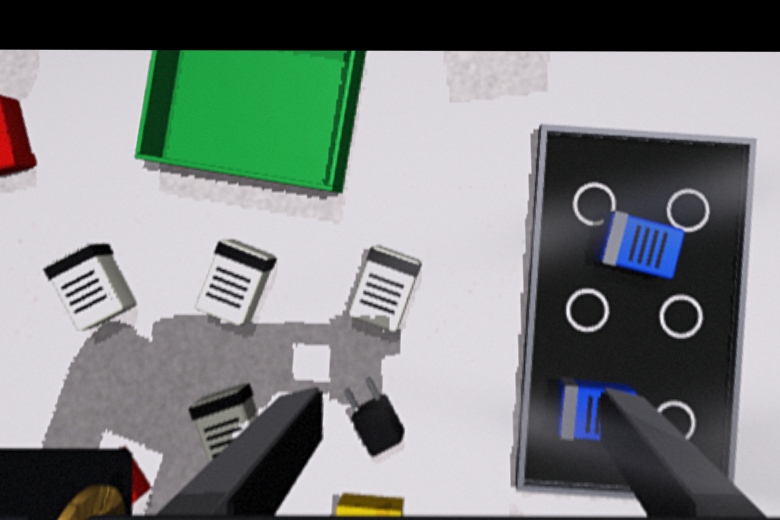

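The rectified view, at 1.3 px/mm, shows four white packs with tops at about (90,287), (236,280), (388,288) and (222,425). The blue packs are at (645,245) and (600,410). The tray centre is at about (636,311), yawed about -4°. The box is yawed about -9.5°.

First I'll go for the farther blue pack.

Run:
```python
from h import *
h=(573.5,-313,200,-12.5)
print(delta(cur(),h), delta((573.5,-313,200,-12.5),(711.7,-21,200,-9.5)))
```

```text
[4.77, 13.86, 14.69, 0, 0, 12.4] [7.17, -31.5, 0.0, 0, 0, -3.0]
```

Request:
play_rows --pt "1.2 3.5 3.7 0 0 3" --pt "2.4 7 7.4 0 0 6" --pt "3.6 10.4 11 0 0 9" --pt "4.8 13.9 14.7 0 0 12.4" --pt "4.8 13.9 14.7 0 0 12.4" --pt "4.8 13.9 14.7 0 0 12.4" --claw 1 --squeeze 25

```text
time: 3.8
eef_pos: [574.5, -312.5, 200.5]
orientation: [[0.977, -0.215, 0.001], [-0.215, -0.977, 0.0], [0.001, -0.0, -1.0]]
contact_force: [0.7, -0.1, -0.1]
gripper_width: 0.998
```

Run:
```python
from h import *
s=bot.observe(); c=cur(); print(c, delta(c,(573.5,-313,112,-12.5)))
p=bot.capture("wrist"); T=wristT(p,s)
cv2.imwrite("pics/w2.png",p["image"][:,:,::-1])
print([([round(float(c)) for c in d["position"]],round(d["conf"],2)) for d in bot.spot_in(p,"charged1")])
```

```text
(574.5, -312.5, 200.5, -12.4) [-0.09, 0.07, 8.85, 0, 0, 0.1]
[([576, -315, 26], 0.94), ([448, -274, 28], 0.56)]
```

View pics/w2.png

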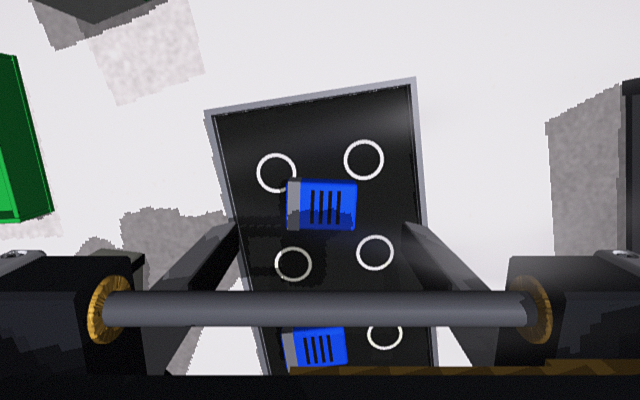

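The blue pack is at (322,205), square to the jaws and centred between the fingers. Now to descend and grip.

Request:
play_rows --pt "0 0 2.5 0 0 0" --pt "0 0 5 0 0 0" --pt "0 0 7 0 0 0" --pt "0 0 8.2 0 0 0" --pt "0 0 8.8 0 0 0" --pt "0 0 8.8 0 0 0"

```text
time: 4.65
eef_pos: [574.6, -312.6, 111.9]
orientation: [[0.977, -0.215, 0.0], [-0.215, -0.977, -0.0], [0.0, 0.0, -1.0]]
contact_force: [0.6, 0.2, -0.4]
gripper_width: 0.995
```

Request:
play_rows --pt "0 0 0 0 0 0" --pt "0 0 0 0 0 0" --pt "0 0 0 0 0 0" --pt "0 0 0 0 0 0" --pt "0 0 0 0 0 0" --pt "0 0 0 0 0 0" --claw 0 --squeeze 30

```text
time: 5.4
eef_pos: [574.6, -312.8, 112.0]
orientation: [[0.977, -0.215, 0.0], [-0.215, -0.977, -0.0], [0.0, 0.0, -1.0]]
contact_force: [-0.4, -0.2, 1.1]
gripper_width: 0.613
```

Request:
play_rows --pt "0 0 -2 0 0 0" --pt "0 0 -4.5 0 0 0" --pt "0 0 -7 0 0 0" --pt "0 0 -8.8 0 0 0" --pt "0 0 -8.8 0 0 0"

```text
time: 6.02
eef_pos: [575.3, -313.1, 202.6]
orientation: [[0.977, -0.215, 0.004], [-0.215, -0.977, -0.003], [0.005, 0.002, -1.0]]
contact_force: [0.3, 0.2, -1.1]
gripper_width: 0.611
```

Request:
play_rows --pt "1.2 -5.2 0 0 0 -1" --pt "2.4 -10.5 0 0 0 -2" --pt "3.6 -15.8 0 0 0 -3" --pt "4.8 -21 0 0 0 -3" --pt "6 -26.3 0 0 0 -3" --pt "7.1 -31.5 0 0 0 -3" --pt "7.1 -31.5 0 0 0 -3" --pt "7.1 -31.5 0 0 0 -3"

```text
time: 7.02
eef_pos: [711.0, -20.4, 198.2]
orientation: [[0.987, -0.163, -0.003], [-0.163, -0.987, -0.001], [-0.003, 0.001, -1.0]]
contact_force: [-0.7, -0.3, -1.0]
gripper_width: 0.614
```

Run:
```python
from h import *
s=bot.observe(); c=cur(); print(c, delta(c,(711.7,-21,112,-9.5)))
p=bot.capture("wrist"); T=wristT(p,s)
cv2.imwrite("pics/w3.png",p["image"][:,:,::-1])
```

```text
(711.0, -20.4, 198.2, -9.4) [0.08, 0.05, 8.62, 0, 0, 0.1]
```

View pics/w3.png

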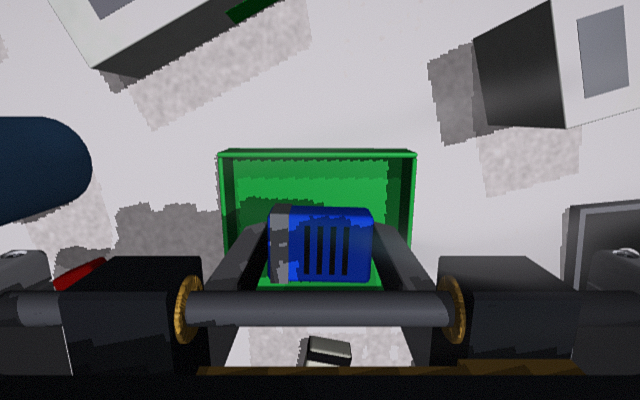

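The pack is held at (320,245), and the box is square to the tool with its far rim at row 152, columns 217–416. I'll check the box centre from that rim.

Run:
```python
from h import *
s=bot.observe(); p=bot.capture("wrist"); T=wristT(p,s)
a,b=[ray(p,q,35,T) for q in ((217,150),(416,150))]
print(a,b,np.linalg.norm(a-b)); m=(a+b)/2; d=(b-a)/np.linalg.norm(b-a); n=np.array([-d[1],d[0],0]); 
ctr=m-65*n; print(m,n,ctr, np.degrees(np.arctan2(n[1],n[0])))
```

```text
[766.6425019   46.85464962  35.        ] [742.16024949 -99.3563924   35.        ] 148.24658340386324
[754.40137569 -26.25087139  35.        ] [ 0.98626922 -0.16514547  0.        ] [690.29387647 -15.51641552  35.        ] -9.505685498395676
```

Request:
play_rows --pt "0.2 0 2.5 0 0 0" --pt "0.3 0 5 0 0 0" --pt "0.3 0 7 0 0 0" --pt "0.3 0 8.2 0 0 0" --pt "0.3 0 8.6 0 0 0" --pt "0.3 0 8.6 0 0 0" --pt "0.3 0 8.6 0 0 0"

```text
time: 8.0
eef_pos: [715.1, -20.7, 115.1]
orientation: [[0.987, -0.163, 0.002], [-0.163, -0.987, -0.0], [0.002, 0.0, -1.0]]
contact_force: [0.5, -0.2, -1.7]
gripper_width: 0.613
```

Request:
play_rows --pt "0 0 0 0 0 0" --pt "0 0 0 0 0 0" --pt "0 0 0 0 0 0" --pt "0 0 0 0 0 0" --claw 0.78

```text
time: 8.5
eef_pos: [714.5, -20.7, 113.9]
orientation: [[0.987, -0.163, 0.0], [-0.163, -0.987, -0.0], [0.0, 0.0, -1.0]]
contact_force: [-0.1, 1.0, 0.2]
gripper_width: 0.778
```

Request:
play_rows --pt "0 0 -2.5 0 0 0" --pt "0 0 -6 0 0 0" --pt "0 0 -8.8 0 0 0" --pt "0 0 -8.8 0 0 0"

```text
time: 9.0
eef_pos: [715.8, -20.8, 205.6]
orientation: [[0.987, -0.163, 0.007], [-0.163, -0.987, -0.001], [0.007, -0.0, -1.0]]
contact_force: [-0.1, -0.7, -0.2]
gripper_width: 0.777
```

Run:
```python
from h import *
c=cur();h=(446,-276.5,200,-3)
print(c,delta(c,h), delta(h,(665,-11.5,200,-9.5)))
```

```text
(715.8, -20.8, 205.6, -9.4) [-22.44, 29.63, 0.56, 0, 0, -6.4] [20.48, -27.61, 0.0, 0, 0, 6.5]
```

Request:
play_rows --pt "-3.7 4.9 0.3 0 0 -1" --pt "-7.5 9.9 0.3 0 0 -2" --pt "-11.2 14.8 0.3 0 0 -3" --pt "-15 19.8 0.3 0 0 -4" --pt "-18.7 24.7 0.3 0 0 -5" --pt "-22.4 29.6 0.3 0 0 -6.4" --pt "-22.4 29.6 0.3 0 0 -6.4" --pt "-22.4 29.6 0.3 0 0 -6.4" --claw 1

```text
time: 10.0
eef_pos: [444.8, -275.8, 197.5]
orientation: [[0.999, -0.053, -0.001], [-0.053, -0.999, 0.002], [-0.001, -0.002, -1.0]]
contact_force: [0.5, 0.5, -0.8]
gripper_width: 1.0
```

Request:
play_rows --pt "0 0 0 0 0 0" --pt "0 0 0 0 0 0" --pt "0 0 0 0 0 0"

```text
time: 10.38
eef_pos: [445.7, -275.5, 198.6]
orientation: [[0.999, -0.051, -0.0], [-0.051, -0.999, -0.0], [-0.0, 0.0, -1.0]]
contact_force: [-1.0, -1.0, 0.8]
gripper_width: 1.0
```

Run:
```python
from h import *
s=bot.observe(); c=cur(); print(c, delta(c,(446,-276.5,112,-3)))
p=bot.capture("wrist"); T=wristT(p,s)
im=p["image"]; m=cv2.inRange(cv2.cvtColor(im,cv2.COLOR_RGB2HSV),(95,90,60),(130,255,255))
m=cv2.morphologyEx(m,cv2.MORPH_CLOSE,np.ones((9,9)))
cs,_=cv2.findContours(m,cv2.RETR_EXTERNAL,cv2.CHAIN_APPROX_NONE)
for q in cs:
    if cv2.contourArea(q)>300:
        r=cv2.minAreaRect(np.float32([ray(p,x[0],27,T)[:2] for x in q])); print(r)
print([([round(float(c)) for c in d["position"]],round(d["conf"],2)) for d in bot.spot_in(p,"charged1")])
cv2.imwrite("pics/w4.png",im[:,:,::-1])
```

```text
(445.7, -275.5, 198.6, -2.9) [0.04, 0.1, 8.66, 0, 0, 0.1]
((443.4497985839844, -284.3468933105469), (46.38313293457031, 45.770484924316406), 84.87430572509766)
[([446, -277, 26], 0.71), ([368, -102, -1], 0.45)]
```

View pics/w4.png

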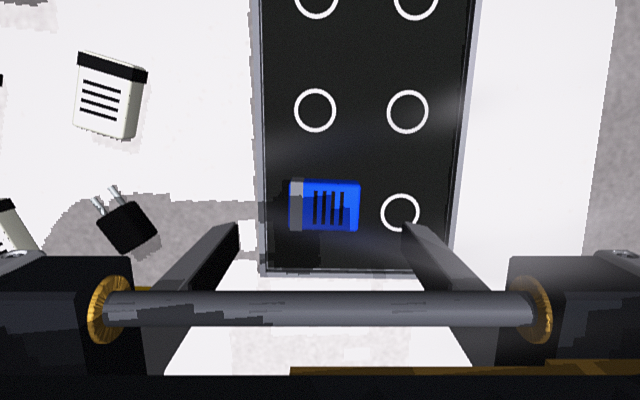

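The blue pack at (324,206) is centred and square. The left finger passes near the tray rim, so I'll keep the tips above 12 mm.

Request:
play_rows --pt "0 0.1 2.5 0 0 0" --pt "0 0.1 5 0 0 0" --pt "0 0.1 7 0 0 0" --pt "0 0.1 8 0 0 0" --pt "0 0.1 8.6 0 0 0" --pt "0 0.1 8.6 0 0 0" --claw 0.85

```text
time: 11.22
eef_pos: [445.2, -277.2, 112.9]
orientation: [[0.999, -0.052, 0.0], [-0.052, -0.999, -0.0], [0.0, 0.0, -1.0]]
contact_force: [-1.1, 0.8, -0.4]
gripper_width: 0.852
```

Request:
play_rows --pt "0 0 0 0 0 0" --pt "0 0 0 0 0 0" --pt "0 0 0 0 0 0" --pt "0 0 0 0 0 0" --pt "0 0 0 0 0 0" --pt "0 0 0 0 0 0" --claw 0 --squeeze 30

```text
time: 11.98
eef_pos: [445.4, -277.5, 113.4]
orientation: [[0.999, -0.052, 0.001], [-0.052, -0.999, -0.001], [0.001, 0.001, -1.0]]
contact_force: [-1.0, -0.5, 3.6]
gripper_width: 0.616
```

Request:
play_rows --pt "0 0 -2 0 0 0" --pt "0 0 -4.5 0 0 0" --pt "0 0 -7 0 0 0" --pt "0 0 -8.8 0 0 0" --pt "0 0 -8.8 0 0 0"

```text
time: 12.6
eef_pos: [445.5, -277.4, 201.8]
orientation: [[0.999, -0.052, 0.002], [-0.052, -0.999, -0.001], [0.002, 0.001, -1.0]]
contact_force: [0.1, 0.2, -1.5]
gripper_width: 0.616
```

Request:
play_rows --pt "3.4 -4.6 0 0 0 1" --pt "6.8 -9.2 0 0 0 2" --pt "10.2 -13.8 0 0 0 3" --pt "13.6 -18.4 0 0 0 4" --pt "17 -23 0 0 0 5.5" --pt "20.3 -27.6 0 0 0 6.6" --pt "20.3 -27.6 0 0 0 6.6" --pt "20.3 -27.6 0 0 0 6.6"

```text
time: 13.6
eef_pos: [661.5, -12.3, 198.7]
orientation: [[0.986, -0.166, -0.004], [-0.166, -0.986, -0.0], [-0.003, 0.001, -1.0]]
contact_force: [0.6, 0.4, -0.5]
gripper_width: 0.616
```

Request:
play_rows --pt "0 0 0 0 0 0" --pt "0 0 0 0 0 0" --pt "0 0 0 0 0 0"

```text
time: 13.98
eef_pos: [661.9, -13.0, 201.1]
orientation: [[0.986, -0.168, 0.0], [-0.168, -0.986, -0.0], [0.0, 0.0, -1.0]]
contact_force: [0.1, -0.8, -1.4]
gripper_width: 0.615
```

Run:
```python
from h import *
s=bot.observe(); c=cur(); print(c, delta(c,(665,-12,112,-9.5)))
p=bot.capture("wrist"); cv2.imwrite("pics/w5.png",p["image"][:,:,::-1])
```

```text
(661.9, -13.0, 201.1, -9.7) [0.29, -0.15, 8.91, 0, 0, -0.2]
```

View pics/w5.png

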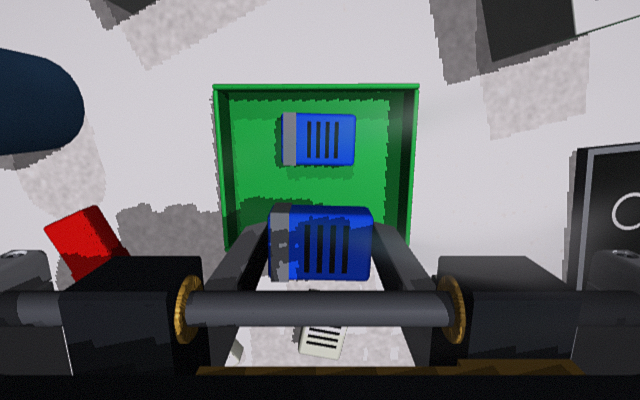

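The first pack lies flat in the far half of the box at (318,139), and the second is held above the near half. Now I'll place it and go to the left white pack.

Run:
```python
from h import *
A=(539,112.5,200,22)
print(delta((663,-13,201,-9.7),A))
```

```text
[-14.34, -10.28, 0.1, 0, 0, -31.7]
```

Request:
play_rows --pt "0.1 0 2.5 0 0 0" --pt "0.1 0 5 0 0 0" --pt "0.1 0 7 0 0 0" --pt "0.1 0 8.2 0 0 0" --pt "0.1 0 8.8 0 0 0" --pt "0.1 0 8.8 0 0 0" --pt "0.1 0 8.8 0 0 0"

```text
time: 14.9
eef_pos: [663.7, -12.4, 113.6]
orientation: [[0.986, -0.167, 0.002], [-0.167, -0.986, -0.0], [0.002, -0.0, -1.0]]
contact_force: [0.1, -0.1, -1.2]
gripper_width: 0.614
```

Request:
play_rows --pt "0 0 0 0 0 0" --pt "0 0 0 0 0 0" --pt "0 0 0 0 0 0" --pt "0 0 0 0 0 0" --claw 0.78

```text
time: 15.4
eef_pos: [663.3, -12.3, 112.8]
orientation: [[0.986, -0.167, 0.0], [-0.167, -0.986, -0.0], [0.0, 0.0, -1.0]]
contact_force: [0.7, -0.9, -0.1]
gripper_width: 0.78
```

Request:
play_rows --pt "0 0 -2.5 0 0 0" --pt "0 0 -6 0 0 0" --pt "0 0 -8.8 0 0 0" --pt "0 0 -8.8 0 0 0"

```text
time: 15.9
eef_pos: [664.6, -12.4, 204.2]
orientation: [[0.986, -0.167, 0.007], [-0.167, -0.986, -0.001], [0.007, -0.0, -1.0]]
contact_force: [0.1, 0.4, 0.7]
gripper_width: 0.776
```

Request:
play_rows --pt "-3.5 -2.6 0 0 0 -8" --pt "-7 -5.2 0 0 0 -16" --pt "-10.8 -7.8 0 0 0 -24" --pt "-14.3 -10.3 0 0 0 -31.7" --pt "-14.3 -10.3 0 0 0 -31.7" --pt "-14.3 -10.3 0 0 0 -31.7" --pt "-14.3 -10.3 0 0 0 -31.7" --claw 1

```text
time: 16.77
eef_pos: [540.0, 112.2, 200.0]
orientation: [[0.927, 0.374, -0.001], [0.374, -0.927, -0.0], [-0.001, 0.0, -1.0]]
contact_force: [-0.0, 0.2, 0.8]
gripper_width: 0.996
```

```bash
cat >> h.py <<'E'
def look(name,goal):
    s=bot.observe(); c=cur(); print("cur",c,"delta",delta(c,goal))
    p=bot.capture("wrist"); T=wristT(p,s); cv2.imwrite(f"pics/{name}.png",p["image"][:,:,::-1])
    print([([round(float(c)) for c in d["position"]],round(d["conf"],2)) for d in bot.spot_in(p,"pack1")])
    return p,T
E
python3 - <<'E'
from h import *
p,T=look("w6",(539,112.5,101,22))
E
```

```text
cur (540.0, 112.2, 200.0, 22.0) delta [-0.08, -0.07, 9.9, 0, 0, 0.0]
[([539, 116, 23], 0.93), ([649, 191, 24], 0.9), ([554, -1, 22], 0.89), ([382, 113, 25], 0.88), ([435, 10, 23], 0.8), ([660, -3, 27], 0.65)]
```

View pics/w6.png

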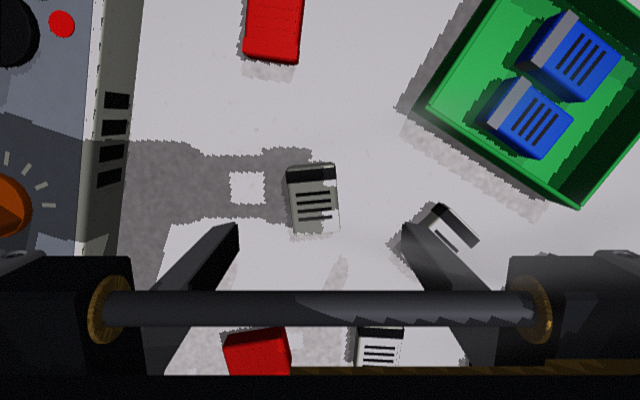

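The pack at (314,200) sits between the fingers, about 4° off. Both blue packs lie flat side by side in the box. Gripping now.

Request:
play_rows --pt "0 -0.1 2.5 0 0 -2" --pt "0 -0.2 5 0 0 -4" --pt "0 -0.2 7.5 0 0 -4" --pt "0 -0.2 9.3 0 0 -4" --pt "0 -0.2 9.9 0 0 -4" --pt "0 -0.2 9.9 0 0 -4" --claw 0.85

```text
time: 17.62
eef_pos: [538.9, 114.8, 101.7]
orientation: [[0.898, 0.44, -0.0], [0.44, -0.898, -0.0], [-0.0, 0.0, -1.0]]
contact_force: [0.4, -0.1, -0.1]
gripper_width: 0.85
```

Request:
play_rows --pt "0 0 0 0 0 0" --pt "0 0 0 0 0 0" --pt "0 0 0 0 0 0" --pt "0 0 0 0 0 0" --pt "0 0 0 0 0 0" --pt "0 0 0 0 0 0" --claw 0 --squeeze 30

```text
time: 18.38
eef_pos: [538.7, 115.2, 102.0]
orientation: [[0.898, 0.44, 0.0], [0.44, -0.898, 0.001], [0.0, -0.0, -1.0]]
contact_force: [-0.3, 1.6, 1.6]
gripper_width: 0.419
```

Request:
play_rows --pt "0 0 -2 0 0 0" --pt "0 0 -4.5 0 0 0" --pt "0 0 -7 0 0 0" --pt "0 0 -9.9 0 0 0" --pt "0 0 -9.9 0 0 0" --pt "0 0 -9.9 0 0 0"

```text
time: 19.12
eef_pos: [538.1, 114.8, 199.2]
orientation: [[0.898, 0.44, -0.002], [0.44, -0.898, -0.001], [-0.002, -0.0, -1.0]]
contact_force: [0.8, 0.0, -1.9]
gripper_width: 0.423
```

Run:
```python
from h import *
c=cur(); print(c, delta(c,(603.8,-281.2,200,86)))
```

```text
(538.1, 114.8, 199.2, 26.1) [-11.52, 38.45, -0.08, 0, 0, -59.9]
```

Request:
play_rows --pt "-1.7 5.5 0 0 0 -9" --pt "-3.4 11 0 0 0 -18" --pt "-5 16.5 0 0 0 -27" --pt "-6.7 22 0 0 0 -36" --pt "-8.4 27.5 0 0 0 -45" --pt "-10 33 0 0 0 -54" --pt "-11.5 38.4 0 0 0 -60" --pt "-11.5 38.4 0 0 0 -60"

```text
time: 20.12
eef_pos: [603.2, -284.4, 197.0]
orientation: [[0.073, 0.997, -0.004], [0.997, -0.073, 0.001], [0.001, -0.005, -1.0]]
contact_force: [-0.6, 1.0, -0.8]
gripper_width: 0.421
```

Request:
play_rows --pt "0 0 0 0 0 0" --pt "0 0 0 0 0 0" --pt "0 0 0 0 0 0"

```text
time: 20.5
eef_pos: [604.4, -279.0, 200.9]
orientation: [[0.066, 0.998, 0.0], [0.998, -0.066, 0.0], [0.0, 0.0, -1.0]]
contact_force: [-0.8, -0.8, -0.9]
gripper_width: 0.424
```

Run:
```python
from h import *
R=(603.8,-281.2,107,86)
p,T=look("w7",R)
H=(*R[:2],200,86)
print(delta(H,(541,0,200,-21)))
```

```text
cur (604.4, -279.0, 200.9, 86.2) delta [-0.22, -0.05, 9.39, 0, 0, 0.2]
[([541, -132, 22], 0.82), ([603, -276, 121], 0.65)]
[27.61, -8.23, 0.0, 0, 0, 107.0]
```

View pics/w7.png

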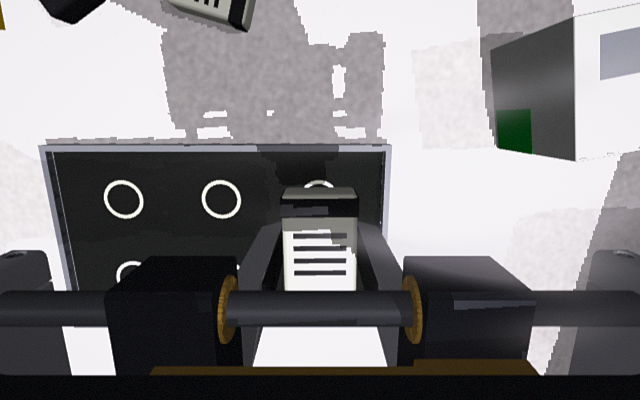

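The tray is square in view and the pack at (319,240) is over its ring column. I'll place it, then go to the middle pack.

Request:
play_rows --pt "-0.2 0 2.5 0 0 0" --pt "-0.2 0 5 0 0 0" --pt "-0.2 0 7.3 0 0 0" --pt "-0.2 0 8.8 0 0 0" --pt "-0.2 0 9.4 0 0 0" --pt "-0.2 0 9.4 0 0 0" --pt "-0.2 0 9.4 0 0 0"

```text
time: 21.48
eef_pos: [604.7, -282.7, 107.7]
orientation: [[0.068, 0.998, 0.002], [0.998, -0.068, -0.001], [-0.001, 0.002, -1.0]]
contact_force: [0.6, -0.1, -0.6]
gripper_width: 0.425
```

Request:
play_rows --pt "0 0 0 0 0 0" --pt "0 0 0 0 0 0" --pt "0 0 0 0 0 0" --pt "0 0 0 0 0 0" --claw 0.6

```text
time: 21.98
eef_pos: [604.2, -282.5, 106.8]
orientation: [[0.068, 0.998, 0.0], [0.998, -0.068, -0.0], [-0.0, 0.0, -1.0]]
contact_force: [-0.6, -0.0, 0.1]
gripper_width: 0.6
```

Request:
play_rows --pt "0 0 -2.5 0 0 0" --pt "0 0 -6 0 0 0" --pt "0 0 -9.4 0 0 0" --pt "0 0 -9.4 0 0 0"

```text
time: 22.48
eef_pos: [605.6, -283.2, 205.0]
orientation: [[0.068, 0.998, 0.007], [0.998, -0.068, -0.004], [-0.004, 0.007, -1.0]]
contact_force: [-0.2, -0.1, 0.1]
gripper_width: 0.597
```

Request:
play_rows --pt "4 -1.2 0 0 0 10" --pt "8 -2.4 0 0 0 20" --pt "12 -3.6 0 0 0 30" --pt "16 -4.8 0 0 0 40" --pt "20 -6 0 0 0 50" --pt "24 -7.2 0 0 0 60" --pt "27.6 -8.2 0 0 0 70" --pt "27.6 -8.2 0 0 0 80" --claw 1

```text
time: 23.48
eef_pos: [539.7, 1.0, 198.6]
orientation: [[0.995, 0.104, -0.003], [0.104, -0.995, 0.001], [-0.003, -0.001, -1.0]]
contact_force: [-0.0, -0.1, 1.2]
gripper_width: 1.0
```

Request:
play_rows --pt "0 0 0 0 0 10" --pt "0 0 0 0 0 20" --pt "0 0 0 0 0 27" --pt "0 0 0 0 0 27" --pt "0 0 0 0 0 27"

```text
time: 24.1
eef_pos: [540.7, -1.5, 199.6]
orientation: [[0.935, -0.355, -0.002], [-0.355, -0.935, 0.0], [-0.002, 0.001, -1.0]]
contact_force: [-0.4, 0.0, 0.3]
gripper_width: 0.997
```

Run:
```python
from h import *
p,T=look("w8",(541,0,101,-21))
```

```text
cur (540.7, -1.5, 199.6, -20.8) delta [-0.03, -0.15, 9.86, 0, 0, 0.2]
[([539, -116, 21], 0.93), ([543, -3, 22], 0.89), ([656, 184, 22], 0.88), ([397, 97, 15], 0.82), ([593, -253, 22], 0.79), ([414, 4, 24], 0.61)]
```

View pics/w8.png

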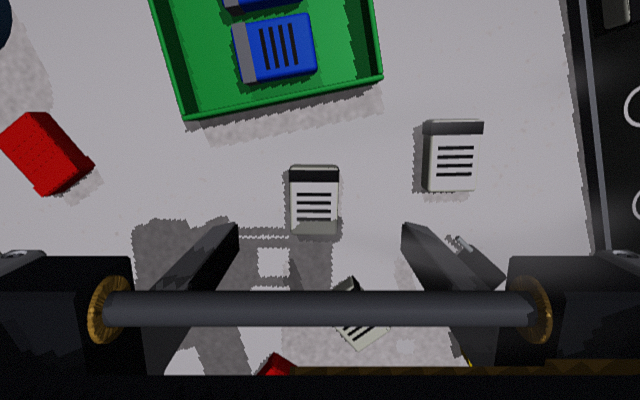

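The middle pack at (315,200) is aligned and centred. Gripping it.

Request:
play_rows --pt "0.1 0 2.5 0 0 0" --pt "0.1 0 5 0 0 0" --pt "0.1 0 7.5 0 0 0" --pt "0.1 0 9.3 0 0 0" --pt "0.1 0 9.8 0 0 0" --pt "0.1 0 9.8 0 0 0" --claw 0.85

```text
time: 24.95
eef_pos: [542.3, -1.9, 102.9]
orientation: [[0.934, -0.357, 0.0], [-0.357, -0.934, -0.0], [0.0, 0.0, -1.0]]
contact_force: [-0.7, 0.7, 0.4]
gripper_width: 0.85
```

Request:
play_rows --pt "0 0 0 0 0 0" --pt "0 0 0 0 0 0" --pt "0 0 0 0 0 0" --pt "0 0 0 0 0 0" --pt "0 0 0 0 0 0" --pt "0 0 0 0 0 0" --claw 0 --squeeze 30

```text
time: 25.7
eef_pos: [542.4, -1.6, 103.1]
orientation: [[0.934, -0.357, 0.001], [-0.357, -0.934, 0.001], [0.001, -0.001, -1.0]]
contact_force: [1.2, 2.3, 2.1]
gripper_width: 0.419
```

Request:
play_rows --pt "0 0 -2 0 0 0" --pt "0 0 -4.5 0 0 0" --pt "0 0 -7 0 0 0" --pt "0 0 -9.9 0 0 0" --pt "0 0 -9.9 0 0 0" --pt "0 0 -9.9 0 0 0"

```text
time: 26.45
eef_pos: [541.3, -2.0, 200.1]
orientation: [[0.934, -0.357, -0.003], [-0.357, -0.934, -0.0], [-0.002, 0.001, -1.0]]
contact_force: [-0.4, 0.1, -1.7]
gripper_width: 0.422
```

Run:
```python
from h import *
c=cur(); print(c, delta(c,(598.9,-356,200,86)))
```

```text
(541.3, -2.0, 200.1, -20.9) [18.01, 31.02, 0.01, 0, 0, -106.9]
```

Request:
play_rows --pt "2.3 3.9 0 0 0 -10" --pt "4.5 7.8 0 0 0 -20" --pt "6.8 11.7 0 0 0 -30" --pt "9 15.5 0 0 0 -40" --pt "11.3 19.4 0 0 0 -50" --pt "13.5 23.3 0 0 0 -60" --pt "15.8 27.2 0 0 0 -70" --pt "18 31 0 0 0 -80"

```text
time: 27.45
eef_pos: [598.9, -356.8, 198.6]
orientation: [[0.509, 0.861, -0.004], [0.861, -0.509, 0.002], [0.0, -0.005, -1.0]]
contact_force: [0.0, 0.8, -0.6]
gripper_width: 0.42
```

Request:
play_rows --pt "0 0 0 0 0 -10" --pt "0 0 0 0 0 -20" --pt "0 0 0 0 0 -27" --pt "0 0 0 0 0 -27" --pt "0 0 0 0 0 -27" --pt "0 0 0 0 0 -27"

```text
time: 28.2
eef_pos: [599.5, -355.6, 201.2]
orientation: [[0.069, 0.998, -0.001], [0.998, -0.069, 0.0], [0.0, -0.001, -1.0]]
contact_force: [-0.9, -0.5, -1.8]
gripper_width: 0.423
```

Run:
```python
from h import *
R=(598.9,-356,108,86)
p,T=look("w9",R)
H=(*R[:2],200,86)
print(delta(H,(540,-117,200,-19)))
s=bot.observe(); print(s["gripper_width"],s["q"])
```

```text
cur (599.5, -355.6, 201.2, 86.0) delta [-0.04, -0.06, 9.32, 0, 0, 0.0]
[([606, -283, 28], 0.72), ([597, -356, 118], 0.59)]
[23.43, -7.54, 0.0, 0, 0, 105.0]
0.4217066970455068 [-6.16580670e-01  4.50012330e-01  1.12306206e+00 -9.27463090e-05
  1.56859669e+00 -5.47938886e-01]
```

Request:
play_rows --pt "0 0 2.5 0 0 0" --pt "0 0 5 0 0 0" --pt "0 0 7.3 0 0 0" --pt "0 0 8.8 0 0 0" --pt "0 0 9.3 0 0 0" --pt "0 0 9.3 0 0 0" --pt "0 0 9.3 0 0 0"

```text
time: 29.18
eef_pos: [600.2, -356.1, 110.0]
orientation: [[0.068, 0.998, 0.002], [0.998, -0.068, -0.002], [-0.001, 0.002, -1.0]]
contact_force: [0.0, 0.9, -1.3]
gripper_width: 0.42
```

Request:
play_rows --pt "0 0 0 0 0 0" --pt "0 0 0 0 0 0" --pt "0 0 0 0 0 0" --pt "0 0 0 0 0 0" --claw 0.6

```text
time: 29.68
eef_pos: [599.7, -355.7, 108.9]
orientation: [[0.068, 0.998, 0.0], [0.998, -0.068, -0.0], [-0.0, 0.0, -1.0]]
contact_force: [0.0, 0.1, 0.3]
gripper_width: 0.597
```

Request:
play_rows --pt "0 0 -2.5 0 0 0" --pt "0 0 -6 0 0 0" --pt "0 0 -9.3 0 0 0" --pt "0 0 -9.3 0 0 0"

```text
time: 30.18
eef_pos: [600.9, -356.6, 206.0]
orientation: [[0.068, 0.998, 0.007], [0.998, -0.068, -0.005], [-0.004, 0.007, -1.0]]
contact_force: [-0.7, -0.1, -0.6]
gripper_width: 0.6
```

Request:
play_rows --pt "3 -1 0 0 0 10" --pt "6 -2 0 0 0 20" --pt "9 -3 0 0 0 30" --pt "12 -4 0 0 0 40" --pt "15 -5 0 0 0 50" --pt "18 -6 0 0 0 60" --pt "21 -7 0 0 0 70" --pt "23.4 -7.5 0 0 0 80" --claw 1

```text
time: 31.18
eef_pos: [539.4, -115.7, 199.4]
orientation: [[0.995, 0.101, -0.003], [0.101, -0.995, 0.001], [-0.003, -0.001, -1.0]]
contact_force: [0.3, -0.3, 0.2]
gripper_width: 0.998
```

Request:
play_rows --pt "0 0 0 0 0 10" --pt "0 0 0 0 0 20" --pt "0 0 0 0 0 25" --pt "0 0 0 0 0 25" --pt "0 0 0 0 0 25" --pt "0 0 0 0 0 25"

```text
time: 31.92
eef_pos: [540.6, -117.2, 201.3]
orientation: [[0.946, -0.323, -0.001], [-0.323, -0.946, 0.0], [-0.001, 0.0, -1.0]]
contact_force: [0.4, -0.7, 0.2]
gripper_width: 0.999
```

Run:
```python
from h import *
p,T=look("w10",(540,-117,101,-19))
```

```text
cur (540.6, -117.2, 201.3, -18.9) delta [-0.06, 0.0, 10.03, 0, 0, 0.1]
[([540, -117, 21], 0.86), ([432, 3, 23], 0.7), ([600, -281, 25], 0.7), ([598, -344, 27], 0.67), ([418, -108, 22], 0.36)]
```

View pics/w10.png

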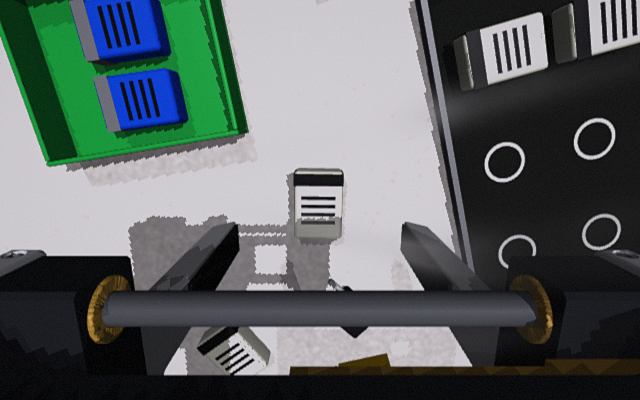

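Pack C at (318,204) is aligned and centred, and two whites lie flat in the tray. Gripping C.

Request:
play_rows --pt "0 0 2.5 0 0 0" --pt "0 0 5 0 0 0" --pt "0 0 7.5 0 0 0" --pt "0 0 9.3 0 0 0" --pt "0 0 10 0 0 0" --pt "0 0 10 0 0 0" --claw 0.85

```text
time: 32.78
eef_pos: [540.8, -117.2, 101.7]
orientation: [[0.946, -0.324, -0.0], [-0.324, -0.946, -0.0], [-0.0, 0.0, -1.0]]
contact_force: [0.2, 0.0, 0.3]
gripper_width: 0.849
```

Request:
play_rows --pt "0 0 0 0 0 0" --pt "0 0 0 0 0 0" --pt "0 0 0 0 0 0" --pt "0 0 0 0 0 0" --pt "0 0 0 0 0 0" --pt "0 0 0 0 0 0" --claw 0 --squeeze 30

```text
time: 33.52
eef_pos: [540.9, -117.0, 102.0]
orientation: [[0.946, -0.324, 0.0], [-0.324, -0.946, 0.0], [0.0, -0.0, -1.0]]
contact_force: [0.7, 1.2, 1.4]
gripper_width: 0.422
```

Request:
play_rows --pt "0 0 -2 0 0 0" --pt "0 0 -4.5 0 0 0" --pt "0 0 -7 0 0 0" --pt "0 0 -10 0 0 0" --pt "0 0 -10 0 0 0" --pt "0 0 -10 0 0 0"

```text
time: 34.28
eef_pos: [540.1, -117.0, 200.1]
orientation: [[0.946, -0.324, -0.002], [-0.324, -0.946, 0.0], [-0.002, 0.0, -1.0]]
contact_force: [0.2, -0.8, -2.7]
gripper_width: 0.423
```

Run:
```python
from h import *
c=cur(); print(c, delta(c,(517,-276,200,86)))
```

```text
(540.1, -117.0, 200.1, -18.9) [2.96, 15.79, 0.01, 0, 0, -104.9]
```

Request:
play_rows --pt "0.4 2.2 0 0 0 -10" --pt "0.8 4.4 0 0 0 -20" --pt "1.2 6.6 0 0 0 -30" --pt "1.6 8.8 0 0 0 -40" --pt "2 11 0 0 0 -50" --pt "2.4 13 0 0 0 -60" --pt "2.8 15 0 0 0 -70" --pt "3 15.8 0 0 0 -80"

```text
time: 35.28
eef_pos: [516.8, -277.0, 198.9]
orientation: [[0.479, 0.878, -0.004], [0.878, -0.479, 0.002], [-0.0, -0.005, -1.0]]
contact_force: [-0.2, -0.5, -1.4]
gripper_width: 0.421
```

Request:
play_rows --pt "0 0 0 0 0 -10" --pt "0 0 0 0 0 -20" --pt "0 0 0 0 0 -25" --pt "0 0 0 0 0 -25" --pt "0 0 0 0 0 -25" --pt "0 0 0 0 0 -25"

```text
time: 36.02
eef_pos: [517.8, -276.2, 201.2]
orientation: [[0.069, 0.998, -0.001], [0.998, -0.069, 0.0], [0.0, -0.001, -1.0]]
contact_force: [1.2, -0.1, -0.8]
gripper_width: 0.425
```

Run:
```python
from h import *
R=(517,-276,107.5,86)
p,T=look("w11",R)
H=(*R[:2],200,86)
print(delta(H,(434,6,200,16)),bot.observe()["gripper_width"])
```

```text
cur (517.8, -276.2, 201.2, 86.1) delta [0.01, -0.08, 9.37, 0, 0, 0.1]
[([601, -279, 27], 0.84), ([519, -274, 120], 0.83), ([593, -336, 14], 0.68)]
[27.55, -10.25, 0.0, 0, 0, 70.0] 0.42062364279448916
```

Request:
play_rows --pt "0 -0.1 2.5 0 0 0" --pt "0 -0.1 5 0 0 0" --pt "0 -0.1 7.3 0 0 0" --pt "0 -0.1 8.8 0 0 0" --pt "0 -0.1 9.4 0 0 0" --pt "0 -0.1 9.4 0 0 0" --pt "0 -0.1 9.4 0 0 0"

```text
time: 37.0
eef_pos: [517.5, -276.6, 108.8]
orientation: [[0.068, 0.998, 0.002], [0.998, -0.068, -0.001], [-0.001, 0.002, -1.0]]
contact_force: [0.1, -1.1, -1.5]
gripper_width: 0.421
```

Request:
play_rows --pt "0 0 0 0 0 0" --pt "0 0 0 0 0 0" --pt "0 0 0 0 0 0" --pt "0 0 0 0 0 0" --claw 0.6

```text
time: 37.5
eef_pos: [517.0, -276.3, 107.9]
orientation: [[0.068, 0.998, 0.0], [0.998, -0.068, -0.0], [-0.0, 0.0, -1.0]]
contact_force: [0.0, -0.4, 0.3]
gripper_width: 0.599
```

Request:
play_rows --pt "0 0 -2.5 0 0 0" --pt "0 0 -6 0 0 0" --pt "0 0 -9.4 0 0 0" --pt "0 0 -9.4 0 0 0"

```text
time: 38.0
eef_pos: [518.3, -277.2, 205.5]
orientation: [[0.068, 0.998, 0.006], [0.998, -0.068, -0.004], [-0.004, 0.007, -1.0]]
contact_force: [0.8, -0.2, 0.7]
gripper_width: 0.602
```

Request:
play_rows --pt "4 -1.5 0 0 0 10" --pt "8 -3 0 0 0 20" --pt "12 -4.5 0 0 0 30" --pt "16 -6 0 0 0 40" --pt "20 -7.5 0 0 0 50" --pt "24 -9 0 0 0 60" --pt "27.5 -10.2 0 0 0 70" --pt "27.5 -10.2 0 0 0 70" --claw 1

```text
time: 39.0
eef_pos: [432.6, 6.7, 200.1]
orientation: [[0.96, 0.282, -0.003], [0.282, -0.96, 0.0], [-0.002, -0.001, -1.0]]
contact_force: [0.0, -1.2, 0.2]
gripper_width: 1.002
```

Request:
play_rows --pt "0 0 0 0 0 0" --pt "0 0 0 0 0 0" --pt "0 0 0 0 0 0"

```text
time: 39.38
eef_pos: [434.1, 4.2, 201.5]
orientation: [[0.961, 0.276, -0.0], [0.276, -0.961, -0.0], [-0.0, 0.0, -1.0]]
contact_force: [0.1, 0.1, 0.4]
gripper_width: 1.0
```

Run:
```python
from h import *
p,T=look("w12",(434,6,101,16))
```

```text
cur (434.1, 4.2, 201.5, 16.0) delta [0.04, -0.18, 10.05, 0, 0, 0.0]
[([430, 9, 22], 0.79), ([378, 110, 22], 0.76)]
```

View pics/w12.png

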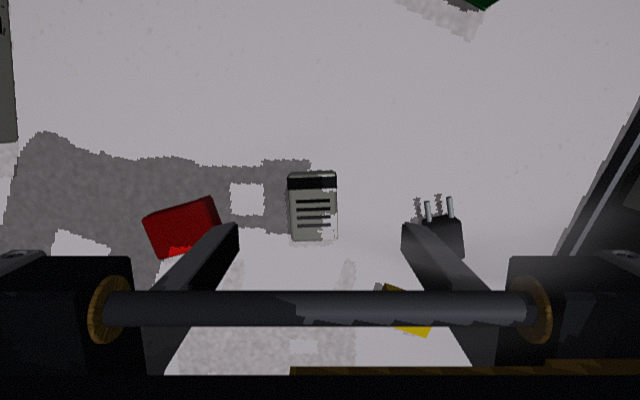

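Pack D at (313,206) is centred about 3 mm left and 3° off. The red decoy at (182,227) and the plug at (432,235) are near, so I'll use a narrower opening.

Request:
play_rows --pt "-0.1 -0.3 2.5 0 0 -3" --pt "-0.2 -0.3 5 0 0 -3" --pt "-0.2 -0.3 7.5 0 0 -3" --pt "-0.2 -0.3 9.3 0 0 -3" --pt "-0.2 -0.3 10 0 0 -3" --pt "-0.2 -0.3 10 0 0 -3" --claw 0.68

```text
time: 40.22
eef_pos: [431.1, 7.2, 101.6]
orientation: [[0.945, 0.327, -0.001], [0.327, -0.945, -0.0], [-0.0, -0.0, -1.0]]
contact_force: [0.3, -0.2, 0.4]
gripper_width: 0.678
```

Request:
play_rows --pt "0 0 0 0 0 0" --pt "0 0 0 0 0 0" --pt "0 0 0 0 0 0" --pt "0 0 0 0 0 0" --pt "0 0 0 0 0 0" --pt "0 0 0 0 0 0" --claw 0 --squeeze 30

```text
time: 40.98
eef_pos: [431.4, 7.6, 102.4]
orientation: [[0.945, 0.327, 0.001], [0.327, -0.945, 0.0], [0.001, -0.0, -1.0]]
contact_force: [-1.4, 3.2, 6.0]
gripper_width: 0.421
```

Request:
play_rows --pt "0 0 -2 0 0 0" --pt "0 0 -4.5 0 0 0" --pt "0 0 -7 0 0 0" --pt "0 0 -10 0 0 0" --pt "0 0 -10 0 0 0" --pt "0 0 -10 0 0 0"

```text
time: 41.72
eef_pos: [430.5, 7.3, 200.1]
orientation: [[0.945, 0.327, -0.002], [0.327, -0.945, -0.0], [-0.002, -0.001, -1.0]]
contact_force: [-0.8, 0.6, -0.4]
gripper_width: 0.423
```

Run:
```python
from h import *
c=cur(); print(c, delta(c,(512.5,-350.4,200,86)))
```

```text
(430.5, 7.3, 200.1, 19.1) [-3.96, 36.48, 0.01, 0, 0, -66.9]
```

Request:
play_rows --pt "-0.6 5.2 0 0 0 -9.5" --pt "-1.2 10.4 0 0 0 -19" --pt "-1.8 15.6 0 0 0 -28.5" --pt "-2.4 20.8 0 0 0 -38" --pt "-3 26 0 0 0 -47.5" --pt "-3.6 31.3 0 0 0 -57" --pt "-4 36.5 0 0 0 -67" --pt "-4 36.5 0 0 0 -67"

```text
time: 42.72
eef_pos: [511.9, -353.4, 197.8]
orientation: [[0.072, 0.997, -0.004], [0.997, -0.072, 0.002], [0.002, -0.004, -1.0]]
contact_force: [0.3, 1.3, -1.6]
gripper_width: 0.426
```

Request:
play_rows --pt "0 0 0 0 0 0" --pt "0 0 0 0 0 0" --pt "0 0 0 0 0 0" --pt "0 0 0 0 0 0"

```text
time: 43.22
eef_pos: [512.8, -349.9, 202.2]
orientation: [[0.067, 0.998, 0.001], [0.998, -0.067, -0.0], [-0.0, 0.001, -1.0]]
contact_force: [0.7, 0.3, -0.8]
gripper_width: 0.42
```

Run:
```python
from h import *
p,T=look("w13",(512.5,-350.4,107.5,86))
print(bot.observe()["gripper_width"])
```

```text
cur (512.8, -349.9, 202.2, 86.1) delta [-0.05, -0.03, 9.47, 0, 0, 0.1]
[([514, -282, 25], 0.91), ([602, -283, 28], 0.56)]
0.4202942390117339
```

Request:
play_rows --pt "0 0 2.5 0 0 0" --pt "0 0 5 0 0 0" --pt "0 0 7.3 0 0 0" --pt "0 0 8.8 0 0 0" --pt "0 0 9.4 0 0 0" --pt "0 0 9.4 0 0 0" --pt "0 0 9.4 0 0 0"

```text
time: 44.2
eef_pos: [513.2, -351.0, 108.6]
orientation: [[0.068, 0.998, 0.002], [0.998, -0.068, -0.001], [-0.001, 0.002, -1.0]]
contact_force: [0.2, -1.0, -1.9]
gripper_width: 0.427
```

Request:
play_rows --pt "0 0 0 0 0 0" --pt "0 0 0 0 0 0" --pt "0 0 0 0 0 0" --pt "0 0 0 0 0 0" --claw 0.6

```text
time: 44.7
eef_pos: [512.8, -350.7, 107.9]
orientation: [[0.068, 0.998, 0.0], [0.998, -0.068, -0.0], [-0.0, 0.0, -1.0]]
contact_force: [-0.7, -0.8, 0.1]
gripper_width: 0.602
```

Request:
play_rows --pt "0 0 -2.5 0 0 0" --pt "0 0 -6 0 0 0" --pt "0 0 -10 0 0 0" --pt "0 0 -14 0 0 0" --pt "0 0 -18 0 0 0" --pt "0 0 -20 0 0 0" --pt "0 0 -20 0 0 0"

```text
time: 45.58
eef_pos: [513.2, -351.0, 310.3]
orientation: [[0.068, 0.998, 0.004], [0.998, -0.068, -0.003], [-0.003, 0.004, -1.0]]
contact_force: [1.0, 0.0, 0.4]
gripper_width: 0.598
```

Run:
```python
from h import *
c=cur(); print(c, delta(c,(560,334,290,8)))
p=bot.capture("top"); print([([round(float(c)) for c in d["position"]],round(d["conf"],2)) for d in bot.spot_in(p,"pack1")])
```

```text
(513.2, -351.0, 310.3, 86.1) [68.66, 0.01, 2.03, 0, 0, 78.1]
[([597, -358, 28], 0.95), ([509, -352, 30], 0.88), ([520, -279, 28], 0.84), ([603, -279, 25], 0.75), ([652, 196, 25], 0.64), ([379, 104, 18], 0.6), ([489, -308, 5], 0.28)]
```

Request:
play_rows --pt "5.5 0 0.2 0 0 9" --pt "11 0 0.4 0 0 18" --pt "16.5 0 0.7 0 0 27" --pt "22 0 1 0 0 36" --pt "27.5 0 1.2 0 0 45" --pt "33 0 1.5 0 0 54" --pt "38.5 0 1.8 0 0 63" --pt "44 0 2 0 0 72" --claw 0.5

```text
time: 46.68
eef_pos: [541.9, 90.1, 285.3]
orientation: [[0.971, 0.238, -0.004], [0.238, -0.971, -0.0], [-0.004, -0.0, -1.0]]
contact_force: [-0.3, 0.3, -0.4]
gripper_width: 0.499
```

Run:
```python
from h import *
c=cur(); print(c, delta(c,(560,334,290,8)))
```

```text
(541.9, 90.1, 285.3, 13.8) [7.58, -23.25, -0.47, 0, 0, 5.8]
```

Request:
play_rows --pt "1.5 -4.7 -0.1 0 0 2" --pt "3 -9.3 -0.2 0 0 4" --pt "4.6 -14 -0.3 0 0 6" --pt "6.1 -18.7 -0.4 0 0 6" --pt "7.6 -23.2 -0.5 0 0 6" --pt "7.6 -23.2 -0.5 0 0 6" --pt "7.6 -23.2 -0.5 0 0 6" --pt "7.6 -23.2 -0.5 0 0 6"

```text
time: 47.68
eef_pos: [560.0, 330.4, 292.2]
orientation: [[0.99, 0.139, -0.001], [0.139, -0.99, -0.001], [-0.001, 0.001, -1.0]]
contact_force: [0.7, 0.1, -0.3]
gripper_width: 0.499
```

Run:
```python
from h import *
s=bot.observe();print(cur())
p=bot.capture("wrist"); T=wristT(p,s); np.savez("ctl.npz",image=p["image"],camera_matrix=p["camera_matrix"],T=T)
for t in ("timer_grip","timer_pointer","mode_grip","mode_pointer","dot_green","control"):
    print(t,[([round(float(c)) for c in d["position"]],round(d["conf"],2)) for d in bot.spot_in(p,t)][:3]) if 1 else 0
a=rectify(p,390,650,240,420,92,3,T); print(a.shape)
a=cv2.rotate(a,cv2.ROTATE_90_CLOCKWISE)
cv2.imwrite("pics/c1.png",a[:,:,::-1])
```

```text
(560.0, 330.4, 292.2, 8.0)
timer_grip [([470, 332, 62], 0.88)]
timer_pointer [([469, 337, 57], 0.62)]
mode_grip [([582, 346, 60], 0.94)]
mode_pointer [([578, 346, 57], 0.56)]
dot_green [([608, 330, 51], 0.68)]
control [([554, 337, 55], 0.96)]
(780, 540, 3)
```

View pics/c1.png

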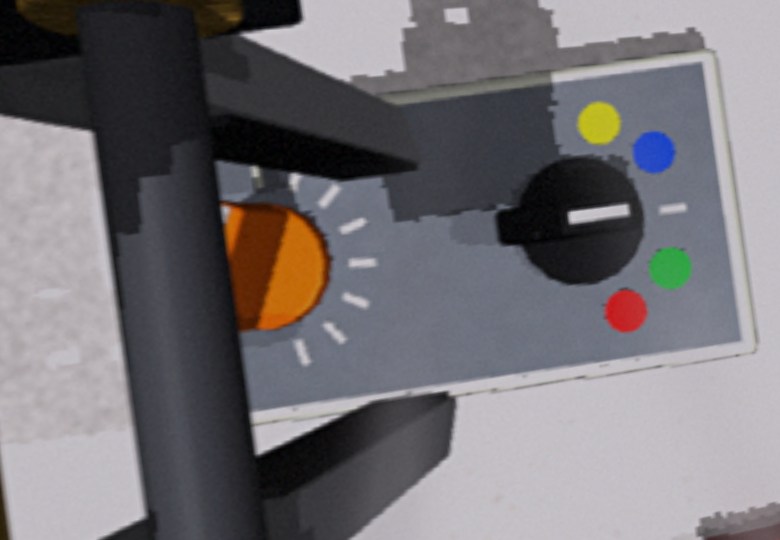

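This view is rectified with +x to the right and +y up. The green dot at (670,267) is the first position clockwise of the white tick, so mode +36°. The orange bar is about 20° clockwise of control +y, so the timer is in its second position.

Estimated axes are mode (578,347.5) and timer (459.5,331). I'll approach the timer with the wrist flipped, which leaves range for a 96° turn.

Run:
```python
from h import *
c=cur(); print(c, delta(c,(459.5,331,240,c[3]+82)))
```

```text
(560.0, 331.4, 292.9, 8.1) [-9.96, -1.38, 5.29, 0, 0, -82.0]
```

Request:
play_rows --pt "-2 -0.3 1 0 0 -10" --pt "-4 -0.6 2 0 0 -20.5" --pt "-6 -0.8 3 0 0 -31" --pt "-8 -1.1 4 0 0 -41" --pt "-10 -1.4 5.3 0 0 -51" --pt "-10 -1.4 5.3 0 0 -61.5" --pt "-10 -1.4 5.3 0 0 -72" --pt "-10 -1.4 5.3 0 0 -82"

```text
time: 49.02
eef_pos: [458.8, 331.6, 239.9]
orientation: [[-0.008, 1.0, 0.0], [1.0, 0.008, 0.0], [0.0, 0.0, -1.0]]
contact_force: [-0.2, -1.2, 0.0]
gripper_width: 0.5
```

Request:
play_rows --pt "0 0 0 0 0 -10" --pt "0 0 0 0 0 -20.5" --pt "0 0 0 0 0 -31" --pt "0 0 0 0 0 -41" --pt "0 0 0 0 0 -51" --pt "0 0 0 0 0 -61.5" --pt "0 0 0 0 0 -72" --pt "0 0 0 0 0 -82"

```text
time: 50.02
eef_pos: [459.0, 331.5, 239.9]
orientation: [[-0.991, 0.132, 0.0], [0.132, 0.991, 0.0], [-0.0, 0.0, -1.0]]
contact_force: [-0.6, 1.3, 0.3]
gripper_width: 0.498
```

Request:
play_rows --pt "0 0 0 0 0 -10" --pt "0 0 0 0 0 -20.5" --pt "0 0 0 0 0 -31" --pt "0 0 0 0 0 -41" --pt "0 0 0 0 0 -51" --pt "0 0 0 0 0 -61.5" --pt "0 0 0 0 0 -72" --pt "0 0 0 0 0 -82"

```text
time: 51.02
eef_pos: [459.0, 331.6, 239.9]
orientation: [[-0.269, -0.963, 0.0], [-0.963, 0.269, 0.0], [-0.0, -0.0, -1.0]]
contact_force: [0.8, -0.1, 0.5]
gripper_width: 0.497
```

Request:
play_rows --pt "0 0 0 0 0 0" --pt "0 0 0 0 0 0" --pt "0 0 0 0 0 0" --pt "0 0 0 0 0 0"

```text
time: 51.52
eef_pos: [458.9, 331.6, 239.7]
orientation: [[-0.275, -0.962, 0.0], [-0.962, 0.275, -0.0], [0.0, -0.0, -1.0]]
contact_force: [0.3, 0.3, -0.5]
gripper_width: 0.502
```

Run:
```python
from h import *
s=bot.observe(); c=cur(); print(c,s["q"], delta(c,(459.5,331,159,-106)))
p=bot.capture("wrist"); T=wristT(p,s)
u,v=project(p,[459.5,331,92],T); print("axis px at bar top",u,v, "tcp",project(p,[c[0],c[1],92],T))
b=np.radians(98)
for k in (0,1,2): print(k,project(p,[459.5+22*np.cos(b-k*np.radians(24)),331+22*np.sin(b-k*np.radians(24)),92],T))
cv2.imwrite("pics/c2.png",p["image"][:,:,::-1])
```

```text
(458.9, 331.6, 239.7, -105.9) [ 5.25675323e-01  1.43540930e-01  1.43356176e+00 -8.74724975e-05
  1.56452152e+00 -2.33760277e+00] [0.04, -0.07, 8.07, 0, 0, 0.1]
axis px at bar top 319.1989516525908 211.47866847351963 tcp [320.2172405  212.02175696]
0 [331.24621128 237.50869012]
1 [319.19820596 239.91889576]
2 [307.15002643 237.50553833]
```

View pics/c2.png

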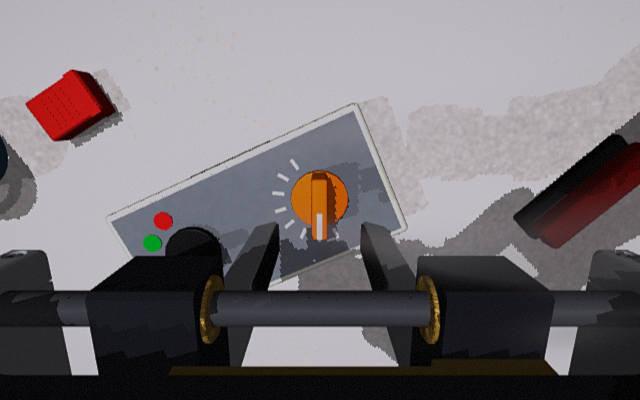

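The bar is upright at column 319 with its pointer tip at (319,240). That is exactly the prediction for the second position (24°), so the axis estimate is confirmed. Now I'll descend, grip, and turn clockwise 96°, four clicks.

Request:
play_rows --pt "0 0 2 0 0 0" --pt "0 -0.1 4 0 0 0" --pt "0 -0.1 6 0 0 0" --pt "0 -0.1 7.4 0 0 0" --pt "0 -0.1 8 0 0 0" --pt "0 -0.1 8 0 0 0" --pt "0 -0.1 8 0 0 0"

```text
time: 52.45
eef_pos: [460.3, 331.6, 160.6]
orientation: [[-0.274, -0.962, 0.001], [-0.962, 0.274, 0.001], [-0.001, -0.001, -1.0]]
contact_force: [0.7, 1.3, 0.3]
gripper_width: 0.503
```

Request:
play_rows --pt "0 0 0 0 0 0" --pt "0 0 0 0 0 0" --pt "0 0 0 0 0 0" --pt "0 0 0 0 0 0" --pt "0 0 0 0 0 0" --pt "0 0 0 0 0 0" --claw 0 --squeeze 35

```text
time: 53.2
eef_pos: [459.5, 331.5, 159.8]
orientation: [[-0.274, -0.962, -0.001], [-0.962, 0.274, 0.0], [0.0, 0.001, -1.0]]
contact_force: [-3.8, 0.7, 2.3]
gripper_width: 0.125
```

Request:
play_rows --pt "0 0 0 0 0 7" --pt "0 0 0 0 0 14" --pt "0 0 0 0 0 21" --pt "0 0 0 0 0 28" --pt "0 0 0 0 0 35" --pt "0 0 0 0 0 42" --pt "0 0 0 0 0 48" --pt "0 0 0 0 0 48"

```text
time: 54.2
eef_pos: [460.2, 330.9, 159.7]
orientation: [[-0.898, -0.441, 0.001], [-0.441, 0.898, -0.001], [-0.0, -0.001, -1.0]]
contact_force: [0.1, -1.3, 2.0]
gripper_width: 0.126
```

Request:
play_rows --pt "0 0 0 0 0 7" --pt "0 0 0 0 0 14" --pt "0 0 0 0 0 21" --pt "0 0 0 0 0 28" --pt "0 0 0 0 0 35" --pt "0 0 0 0 0 42" --pt "0 0 0 0 0 48" --pt "0 0 0 0 0 48"

```text
time: 55.2
eef_pos: [460.3, 330.0, 159.8]
orientation: [[-0.929, 0.371, 0.001], [0.371, 0.929, -0.003], [-0.002, -0.003, -1.0]]
contact_force: [-0.8, -4.7, 2.6]
gripper_width: 0.124
```

Request:
play_rows --pt "0 0 0 0 0 0" --pt "0 0 0 0 0 0" --pt "0 0 0 0 0 0"

```text
time: 55.58
eef_pos: [460.3, 330.0, 159.7]
orientation: [[-0.929, 0.37, 0.0], [0.37, 0.929, -0.003], [-0.002, -0.003, -1.0]]
contact_force: [-0.2, -5.8, 2.5]
gripper_width: 0.126
```

Run:
```python
from h import *
s=bot.observe(); print(cur(),s["gripper_width"],s["contact_force"],s["torque"])
```

```text
(460.3, 330.0, 159.7, 158.3) 0.1257733784307083 [-0.24556753 -5.83682232  2.52836879] [-0.94876928 -0.07034588  0.00333785]
```

Request:
play_rows --pt "0 0 0 0 0 0" --pt "0 0 0 0 0 0" --pt "0 0 0 0 0 0" --pt "0 0 0 0 0 0" --claw 0.5

```text
time: 56.08
eef_pos: [459.8, 331.6, 159.6]
orientation: [[-0.928, 0.372, -0.0], [0.372, 0.928, 0.0], [0.0, 0.0, -1.0]]
contact_force: [-0.5, 0.3, -0.5]
gripper_width: 0.49
```

Request:
play_rows --pt "0 0 -2 0 0 0" --pt "0 0 -4 0 0 0" --pt "0 0 -6 0 0 0" --pt "0 0 -8 0 0 0" --pt "0 0 -8 0 0 0" --pt "0 0 -8 0 0 0"

```text
time: 56.82
eef_pos: [459.6, 331.3, 238.8]
orientation: [[-0.928, 0.373, -0.001], [0.373, 0.928, -0.001], [0.001, -0.001, -1.0]]
contact_force: [-0.6, 0.1, 0.8]
gripper_width: 0.5
```

Run:
```python
from h import *
s=bot.observe(); c=cur(); print(c, delta(c,(578.3,347.6,240,188)))
p=bot.capture("wrist"); T=wristT(p,s)
for k in (4,5,6):
    b=np.radians(98-24*k); print(k,project(p,[459.7+22*np.cos(b),331+22*np.sin(b),92],T))
print("axis",project(p,[459.7,331,92],T))
cv2.imwrite("pics/c3.png",p["image"][:,:,::-1])
```

```text
(459.6, 331.3, 238.8, 158.1) [-10.41, 5.94, -0.12, 0, 0, -29.9]
4 [331.30864156 238.45571407]
5 [319.22006628 240.85200187]
6 [307.13771899 238.41320971]
axis [319.24851553 212.34204037]
```

View pics/c3.png

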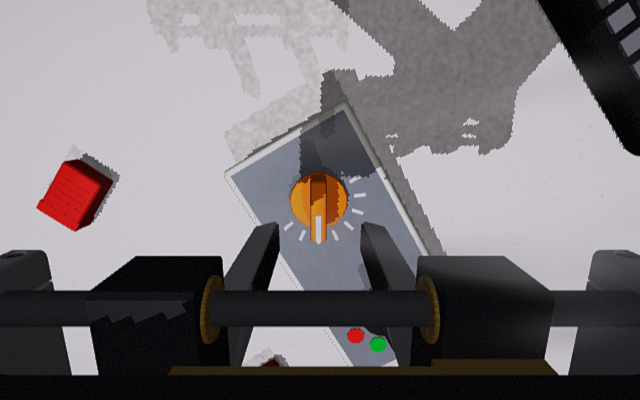

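The timer pointer tip is at (318,240), which matches the sixth position, so exactly four clicks. Next is the mode knob.

Request:
play_rows --pt "-2.6 1.5 0 0 0 -8" --pt "-5.2 3 0 0 0 -16" --pt "-7.8 4.5 0 0 0 -24" --pt "-10.4 5.9 0 0 0 -30" --pt "-10.4 5.9 0 0 0 -30" --pt "-10.4 5.9 0 0 0 -30" --pt "-10.4 5.9 0 0 0 -30"

```text
time: 57.75
eef_pos: [577.4, 347.4, 239.7]
orientation: [[-0.99, -0.141, -0.001], [-0.141, 0.99, -0.0], [0.001, -0.0, -1.0]]
contact_force: [-0.4, 0.5, -0.5]
gripper_width: 0.499
```

Run:
```python
from h import *
s=bot.observe(); c=cur(); print(c, delta(c,(578.3,347.6,159.5,188)))
p=bot.capture("wrist"); T=wristT(p,s)
print("axis",project(p,[578.3,347.6,92],T),"tip",project(p,[578.3+22*np.cos(np.radians(8)),347.6+22*np.sin(np.radians(8)),92],T))
cv2.imwrite("pics/c4.png",p["image"][:,:,::-1])
p=bot.capture("top"); 
for t in ("pack1","charged1"): print(t,[([round(float(c)) for c in d["position"]],round(d["conf"],2)) for d in bot.spot_in(p,t)])
```

```text
(577.4, 347.4, 239.7, -171.9) [-0.09, 0.01, 8.02, 0, 0, 0.1]
axis [319.7568916  212.87417503] tip [319.72056835 241.25544346]
pack1 [([516, -280, 26], 0.96), ([647, 197, 23], 0.87), ([597, -361, 27], 0.82), ([618, -304, 29], 0.68), ([377, 109, 19], 0.59), ([428, -106, 24], 0.59), ([512, -354, 28], 0.57)]
charged1 [([708, -18, 23], 0.79), ([657, -16, 27], 0.7), ([434, -107, 24], 0.53)]
```

View pics/c4.png

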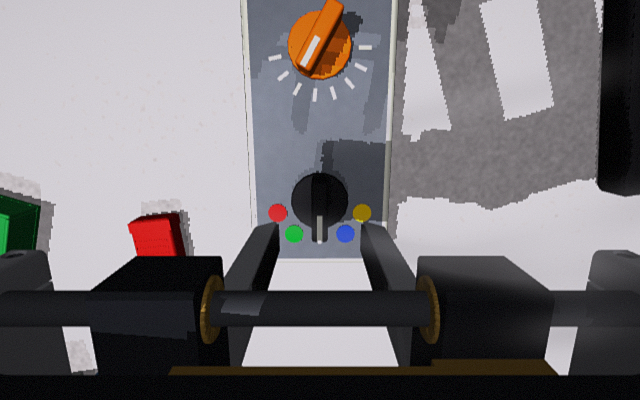

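The mode knob is square between the jaws, its axis at (320,213), and green is at (294,233). However, the top detections show that one white pack in the tray has shifted from (603,-279) to about (618,-304). I'll check it numerically first.

```bash
cat >> h.py <<'E'
def whites(p,T,tag):
    im=p["image"]; R=rectify(p,360,680,-420,-210,27,2,T)
    g=cv2.GaussianBlur(R,(3,3),0); hsv=cv2.cvtColor(g,cv2.COLOR_RGB2HSV)
    m=cv2.inRange(hsv,(0,0,105),(180,70,255))
    m=cv2.morphologyEx(m,cv2.MORPH_CLOSE,np.ones((9,9)))
    m=cv2.morphologyEx(m,cv2.MORPH_OPEN,np.ones((15,15)))
    cs,_=cv2.findContours(m,cv2.RETR_EXTERNAL,cv2.CHAIN_APPROX_NONE)
    for q in cs:
        r=cv2.minAreaRect(q)
        if cv2.contourArea(q)>1000: print(tag,"ctr",680-r[0][1]/2,-210-r[0][0]/2,"size",np.array(r[1])/2,"ang",r[2],"area",cv2.contourArea(q)/4)
    return R
E
python3 - <<'E'
from h import *
p=bot.capture("top"); R=whites(p,None,"top"); cv2.imwrite("pics/t.png",R[:,:,::-1])
E
```

```text
top ctr 512.6838226318359 -360.61029052734375 size [44.13883972 38.27155304] ang 4.398705005645752 area 1594.0
top ctr 516.9619140625 -285.53299713134766 size [44.3156662  38.40216064] ang 4.085616588592529 area 1602.625
top ctr 616.769229888916 -312.6538391113281 size [45.10670853 38.24264526] ang 11.309932708740234 area 1623.875
top ctr 520.25 -314.75 size [319.5 209.5] ang 90.0 area 19809.125
```

Run:
```python
from h import *
c=cur(); print(c, delta(c,(612,-285,260,c[3]-102)))
```

```text
(578.0, 347.4, 240.1, -171.9) [5.54, -63.09, -1.99, 0, 0, 102.0]
```

Request:
play_rows --pt "0.5 -5 -1 0 0 8" --pt "1 -10 -2 0 0 17" --pt "1.5 -15 -2 0 0 26" --pt "2 -20 -2 0 0 35" --pt "2.5 -25 -2 0 0 43" --pt "3 -30 -2 0 0 52" --pt "3.5 -35 -2 0 0 60" --pt "3.5 -36 -2 0 0 68"

```text
time: 59.0
eef_pos: [594.2, -17.2, 260.0]
orientation: [[-0.494, 0.87, 0.0], [0.87, 0.494, -0.001], [-0.001, -0.0, -1.0]]
contact_force: [0.7, 0.3, -0.4]
gripper_width: 0.503
```

Run:
```python
from h import *
c=cur(); print(c, delta(c,(612,-285,260,86)))
```

```text
(594.2, -17.2, 260.0, 119.6) [-24.16, -11.68, 0.0, 0, 0, 33.6]
```

Request:
play_rows --pt "-4.8 -2.3 0 0 0 7" --pt "-9.6 -4.6 0 0 0 14" --pt "-14.4 -7 0 0 0 21" --pt "-19.2 -9.3 0 0 0 28" --pt "-24.2 -11.7 0 0 0 33.6" --pt "-24.2 -11.7 0 0 0 33.6" --pt "-24.2 -11.7 0 0 0 33.6" --pt "-24.2 -11.7 0 0 0 33.6" --claw 1

```text
time: 60.0
eef_pos: [614.7, -280.5, 260.1]
orientation: [[0.059, 0.998, 0.0], [0.998, -0.059, 0.0], [0.0, 0.0, -1.0]]
contact_force: [0.2, 0.2, 0.5]
gripper_width: 1.001
```

Run:
```python
from h import *
s=bot.observe(); print(cur())
p=bot.capture("wrist"); T=wristT(p,s); R=whites(p,T,"w")
R=rectify(p,460,680,-420,-210,27,2.5,T)
cv2.imwrite("pics/t2.png",np.hstack([R[:,:,::-1]])); print(R.shape)
for t in ("pack1",): print(t,[([round(float(c)) for c in d["position"]],round(d["conf"],2)) for d in bot.spot_in(p,t)])
```

```text
(614.7, -280.5, 260.1, 86.6)
w ctr 518.7861480712891 -363.1504669189453 size [44.64045334 31.36522865] ang 2.436648368835449 area 882.875
w ctr 518.4656677246094 -286.4888229370117 size [46.32466507 41.42444229] ang 4.0141754150390625 area 1807.125
w ctr 599.8926391601562 -369.5283203125 size [45.99557114 39.89812851] ang 7.853313446044922 area 1716.25
w ctr 616.9437561035156 -314.8214111328125 size [50.61825562 40.6571312 ] ang 9.92624568939209 area 1904.5
w ctr 520.25 -302.75 size [319.5 185.5] ang 90.0 area 14107.0
(550, 525, 3)
pack1 [([598, -363, 28], 0.86), ([616, -305, 26], 0.76), ([521, -279, 23], 0.75), ([530, -361, 29], 0.65)]
```

View pics/t2.png

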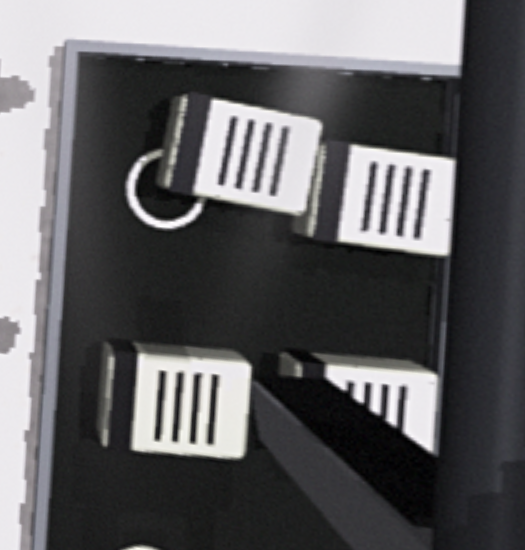

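In this view packs A at (255,152) and B at (385,195) are end to end. A gap of about 2 mm shows between their top faces, the face sizes match the others, and both are inside the rim. So the knock left everything flat on the tray floor and no mending is needed. Back to the mode knob.

Run:
```python
from h import *
c=cur(); m=(594,-17,260,119.6); print(c, delta(c,m), delta(m,(578.3,347.6,240,188)))
```

```text
(614.8, -280.6, 260.2, 86.6) [26.19, -3.64, 0.02, 0, 0, -33.0] [32.48, 16.64, 2.0, 0, 0, -68.4]
```

Request:
play_rows --pt "4.4 -0.6 0 0 0 -6" --pt "8.8 -1.2 0 0 0 -12" --pt "13.2 -1.8 0 0 0 -18" --pt "17.6 -2.4 0 0 0 -24" --pt "22 -3 0 0 0 -30" --pt "26.2 -3.6 0 0 0 -33" --pt "26.2 -3.6 0 0 0 -33" --claw 0.5

```text
time: 60.98
eef_pos: [594.1, -14.7, 260.4]
orientation: [[-0.497, 0.868, 0.001], [0.868, 0.497, 0.0], [-0.0, 0.001, -1.0]]
contact_force: [0.6, -0.8, 0.2]
gripper_width: 0.498
```

Request:
play_rows --pt "4.6 2.4 0 0 0 -9" --pt "9.2 4.8 0 0 0 -18" --pt "13.8 7.2 0 0 0 -27" --pt "18.4 9.6 0 0 0 -36" --pt "23 12 0.5 0 0 -45" --pt "27.6 14.4 1 0 0 -54" --pt "32.5 16.6 1.5 0 0 -62" --pt "32.5 16.6 2 0 0 -68.4"

```text
time: 61.98
eef_pos: [578.2, 349.6, 239.0]
orientation: [[-0.989, -0.146, -0.0], [-0.146, 0.989, 0.0], [0.0, 0.0, -1.0]]
contact_force: [0.8, -0.6, -0.6]
gripper_width: 0.499
```

Request:
play_rows --pt "0 0 0 0 0 0" --pt "0 0 0 0 0 0" --pt "0 0 0 0 0 0" --pt "0 0 0 0 0 0"

```text
time: 62.48
eef_pos: [579.4, 345.6, 240.2]
orientation: [[-0.991, -0.136, 0.001], [-0.136, 0.991, 0.0], [-0.001, 0.0, -1.0]]
contact_force: [0.4, 0.2, 0.2]
gripper_width: 0.499
```

Run:
```python
from h import *
c=cur(); print(c, delta(c,(578.3,347.6,159.5,188)))
```

```text
(579.4, 345.6, 240.2, -172.2) [0.08, 0.21, 8.07, 0, 0, -0.2]
```

Request:
play_rows --pt "0.1 0.2 2 0 0 0" --pt "0.1 0.2 4 0 0 0" --pt "0.1 0.2 6 0 0 0" --pt "0.1 0.2 7.4 0 0 0" --pt "0.1 0.2 8 0 0 0" --pt "0.1 0.2 8 0 0 0" --pt "0.1 0.2 8 0 0 0"

```text
time: 63.35
eef_pos: [578.3, 348.3, 160.8]
orientation: [[-0.991, -0.137, 0.002], [-0.137, 0.991, 0.001], [-0.002, 0.001, -1.0]]
contact_force: [0.2, 0.2, -0.9]
gripper_width: 0.501
```

Request:
play_rows --pt "0 0 0 0 0 0" --pt "0 0 0 0 0 0" --pt "0 0 0 0 0 0" --pt "0 0 0 0 0 0" --pt "0 0 0 0 0 0" --pt "0 0 0 0 0 0" --claw 0 --squeeze 35

```text
time: 64.1
eef_pos: [578.0, 347.4, 159.8]
orientation: [[-0.991, -0.137, 0.0], [-0.137, 0.991, -0.001], [0.0, -0.001, -1.0]]
contact_force: [-0.7, -3.3, 1.2]
gripper_width: 0.126
```

Run:
```python
from h import *
s=bot.observe(); print(cur(),s["gripper_width"],s["contact_force"],s["torque"])
```

```text
(578.0, 347.4, 159.8, -172.1) 0.1256321499362939 [-0.72680687 -3.28469736  1.18742706] [-0.55971383 -0.03184192  0.06431292]
```

Request:
play_rows --pt "0 0 0 0 0 6" --pt "0 0 0 0 0 12" --pt "0 0 0 0 0 18" --pt "0 0 0 0 0 24" --pt "0 0 0 0 0 30" --pt "0 0 0 0 0 36" --pt "0 0 0 0 0 36" --pt "0 0 0 0 0 36"

```text
time: 65.1
eef_pos: [578.0, 347.3, 159.8]
orientation: [[-0.883, 0.47, 0.0], [0.47, 0.883, -0.002], [-0.001, -0.001, -1.0]]
contact_force: [0.4, -6.1, 2.8]
gripper_width: 0.121
```

Request:
play_rows --pt "0 0 0 0 0 0" --pt "0 0 0 0 0 0" --pt "0 0 0 0 0 0" --pt "0 0 0 0 0 0" --pt "0 0 0 0 0 0" --claw 0.5

```text
time: 65.72
eef_pos: [577.8, 348.3, 159.7]
orientation: [[-0.882, 0.471, 0.0], [0.471, 0.882, 0.0], [0.0, 0.0, -1.0]]
contact_force: [0.9, 1.1, 0.6]
gripper_width: 0.499
```

Request:
play_rows --pt "0 0 -2 0 0 0" --pt "0 0 -4 0 0 0" --pt "0 0 -6 0 0 0" --pt "0 0 -8 0 0 0" --pt "0 0 -8 0 0 0" --pt "0 0 -8 0 0 0"

```text
time: 66.47
eef_pos: [577.7, 348.0, 239.2]
orientation: [[-0.882, 0.471, -0.001], [0.471, 0.882, -0.0], [0.0, -0.001, -1.0]]
contact_force: [0.1, -0.4, 0.1]
gripper_width: 0.501
```

Run:
```python
from h import *
s=bot.observe(); c=cur(); print(c)
p=bot.capture("wrist"); T=wristT(p,s)
ax=np.array([578.3,347.6])
def P(deg,r,z=92): b=np.radians(deg); return project(p,[ax[0]+r*np.cos(b),ax[1]+r*np.sin(b),z],T)
for k,n in ((-1,"-36"),(0,"0"),(1,"+36 green"),(2,"72")):
    d=8-36*k
    g=[int(p["image"][int(round(v)),int(round(u))].sum()) for u,v in (P(d,r) for r in (6,10,14,18,21))]
    u,v=P(d,38,50); print(n,"bar-top brightness",g,"dot rgb",p["image"][int(v),int(u)])
# timer pointer in the same frame
tx=np.array([459.6,331])
for k in (4,5,6):
    b=np.radians(98-24*k); print("timer",k,[int(p["image"][int(round(v)),int(round(u))].sum()) for u,v in (project(p,[tx[0]+r*np.cos(b),tx[1]+r*np.sin(b),92],T) for r in (10,14,18,21)) if 0<=v<400 and 0<=u<640])
cv2.imwrite("pics/c5.png",p["image"][:,:,::-1])
p=bot.capture("top")
for t in ("pack1","charged1","plug","mug","notes","carton1"): print(t,[([round(float(c)) for c in d["position"]],round(d["conf"],2)) for d in bot.spot_in(p,t)])
```

```text
(577.7, 348.0, 239.2, 151.9)
-36 bar-top brightness [69, 82, 110, 412, 408] dot rgb [ 30  84 217]
0 bar-top brightness [124, 135, 422, 401, 406] dot rgb [204 200 205]
+36 green bar-top brightness [623, 612, 610, 617, 636] dot rgb [214 207 215]
72 bar-top brightness [164, 136, 434, 426, 431] dot rgb [211  53  57]
timer 4 [258, 68, 67, 79]
timer 5 [646, 643, 653, 658]
timer 6 [352, 298, 369, 404]
pack1 [([594, -361, 26], 0.86), ([508, -353, 28], 0.84), ([381, 108, 21], 0.76), ([617, -305, 26], 0.75), ([515, -280, 28], 0.73), ([650, 196, 24], 0.68), ([569, 332, 55], 0.32)]
charged1 [([659, -13, 29], 0.84), ([710, -21, 22], 0.58), ([455, 325, 66], 0.49)]
plug [([428, -110, 20], 0.79)]
mug [([782, 206, 48], 0.97), ([520, -280, 25], 0.43)]
notes [([352, -101, 19], 0.86), ([693, -6, 0], 0.43)]
carton1 [([778, -202, 88], 0.93)]
```

```bash
python3 -c "
from cell import bot
print(bot.close_job())"
```

```text
the job is handed in; nothing more can be done
None
```

The job is done and handed in at about 66 s of robot time.

- **Blue packs:** both lie flat side by side in the green box. The last overhead check put them at about (659,-13) and (710,-21).
- **White packs:** I found four and laid all of them in the charging tray. The last check found all four there.
- **Timer knob:** it started in its second position, and I turned it four clicks clockwise to the sixth. A wrist picture right after the turn showed it there, and brightness readings along the pointer at the end agreed.
- **Mode knob:** I turned it last, one click clockwise (+36°) to the green mark. Brightness readings put the pointer at that position, but I had no pictures left to see it. The colour sample where the green dot should be read white, probably because the knob's bar was in the way. Earlier pictures show green at that position.
- **Other desk things:** the mug, carton, notes and plug read within about 5 mm of where they started, roughly the detectors' accuracy.

**Disagreeing check:** after the timer turn, one white pack in the tray had been knocked about 3 cm, from (603,-279) to (617,-305). It now sits end to end with its neighbour. A close picture showed both still flat, not overlapping and inside the rim, so I left them.

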